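# Tip the cam-lock nuts into their tin, keep the cylinder in the dish

### The arm

A 6-joint arm with a two-finger parallel gripper is mounted at the origin on a cart in front of the work surface, level with it; the furniture and walls round the work are solid. World frame = base frame: x ahead of the robot, y to its left, z up, the work surface at z = 0. Lengths are in m, angles in rad, forces in N, time in s.
With the tool pointing down it reaches from about 0.225 to 0.875 m from the base axis. Payload 3.4 kg.
Tool frame: the origin (TCP) lies at the very end of the fingers, on their centre line; the grasp point (between the pads) lies 19 mm behind it; z points along the fingers, y is the line along which they close (so a half turn about z gives the same grasp; the last joint's range is limited). The gripper opens to 85 mm and grips with 20 to 120 N. Pads are 22 mm wide; open, the fingers measure 114 mm over their backs; the gripper's body (76 mm by 85 mm) begins 54 mm behind the grasp point. The pads swing forward as they close: fully open they stand 13 mm farther back than shut.
Start: joints at [1.165, 0.276, 1.505, -0, 1.361, -0.121], TCP at [0.162, 0.552, 0.231] pointing down, gripper open.
Joint ranges: [-2.89, 2.89], [-0.75, 2.08], [0.22, 2.7], [-1.18, 4.32], [0.11, 2.71], [-2.7, 2.7]. Speed limits (rad/s): [2.57, 2.57, 3.14, 3.14, 3.14, 3.14].

### API

Orientations are given as a unit quaternion [w, x, y, z].
In Python, from rig import manip, get_image, camera_info gives the robot as it stands. The module is installed in compiled form; this text tells all that it offers.
- The arm moves only by the shell command python3 -m crank 'ROWS' [FORCE]. ROWS is a JSON object of lists of equal length, an entry for each row: "translation": the shift along the tool's x, y, z in mm, a list of three; "roll": the turn about the tool's z in rad; "fingers": the opening, from 0 (shut) to 1 (fully open). A call has 1 to 8 rows; each row shifts and turns the commanded pose from where the row before left it, along the tool's axes as they then stand; what a row does not reach is not made up. A row lasts 1/10 s, in which the tool goes at most 50 mm and 8.59 degrees, less where a joint would pass 70% of its speed; a pose out of reach is approached as far as the arm can. A call is refused whole if a number of a shift passes 50 or a number of a turn 0.15, either way. A call with a gripper value outside its range is refused whole. The fingers move at their own pace and stop on an object; FORCE is the grip in N (left out, the last holds). Time passes only in rows, so rows that do not move let the fingers close. It gives the time, the measured TCP pose, the force, the opening and the grip force at its end, in the units of the state.
- manip.get_state(): the state, without advancing time (a new reading comes with each control period).
- get_image(name): name is "side" or "top" or "wrist"; returns the picture (480x640x3 uint8, blue, green, red); there is no depth.
- camera_info(name): a dict with "mtx" (3x3 intrinsics, pixels), "rvec" (rotation vector, rad) and "tvec" (3), from world to camera coordinates, as OpenCV has them. Camera axes: x right, y down, z forward; pixel columns grow to the right and rows downward; lengths in m; the calibration is good to about 2 mm. A picture is of the moment at which its call begins: read the wrist's pose just before it. camera_info takes no time and is no camera call; for the wrist camera it gives the pose at the moment of the call.
- manip.sign_off(): hands the job in; it is judged then, once.
The state is a dict: "clock": time; "qpos": joint angles; "qd": joint speeds; "effort": joint torques, N m; "position": TCP position; "ee_rot": TCP orientation; "contact_force": force on the tool from outside, world axes, zero at the start; "moment": the same for the moment, N m; "width": finger opening in m; "gripper_force": force on a finger pad.
Only numpy, scipy, OpenCV 4.12 (cv2) and the standard library are available. Lean on these libraries where they do the work, as an engineer would, in place of code of your own. Each camera call takes 0.05 s, during which the arm holds its last target. There are 200 camera calls.

### The job

Take the two-bay parts dish by its handle, turn it so that the bay with the three hex nuts leads, and tip it over the open tin so that all three nuts, and nothing else, end up in the tin; the lock cylinder must stay in its own bay. Then stand the dish flat on the bench again, and shut the tin's lid completely. Do not push the other things on the bench about.

Things in the scene. Friction and masses are not known exactly. Their poses are not given: they have to be found in the camera images.
- dish: Loose dish of bare aluminium sheet, 160 mm long (x), 91 wide (y), 115 high over its handle, 0.27 kg empty. Origin: centre of the underside, z up. A divider across it at x = 0 parts two equal bays, side walls 27 mm high; the nuts' bay is always at negative x of this frame, the lock cylinder's at positive x. Floors are flat (top 3 mm above the underside) to |x| = 42 mm, then ramp up to the spouts.
- dish_grip (a point): Centre of the dish's handle, a black plastic grip 100 mm above the underside, straight over the origin: 14 mm thick along the dish's x, 52 mm long along y, from 85 to 115 mm high, with a 3 mm thick, 36 mm wide neck below it. It is gripped across the 14 mm.
- divider_top (a point): Middle of the top edge of the divider plate between the bays: 3 mm thick, lying along the dish's y, its top 44 mm above the underside. When the dish is tipped by up to 50 degrees, what lies in the upper bay slides against it and stays.
- spout_nuts (a point): Middle of the lip of the nut bay's open spout, at (-80, 0, 12) mm in the dish's frame, 54 mm wide inside. From |x| = 42 mm the floor ramps up to it at about 14 degrees and the walls draw together. The sheet is slippery (friction about 0.3): parts come over the lip when this end is tipped about 28 to 36 degrees down; 45 degrees empties the bay.
- spout_lock (a point): Middle of the lip of the spout of the lock cylinder's bay, at (80, 0, 12) mm in the dish's frame.
- nut_1: Loose brass hex nut, 20 mm across flats, 7 mm thick, 11 mm bore, 13 g; origin at its centre. Starts flat on the floor of the dish's nut bay.
- nut_2: A second nut just like it, in the same bay.
- nut_3: The third nut, in the same bay.
- lock_cylinder: Loose brass euro-profile lock cylinder, 17 x 60 x 24 mm (x, y, z), 0.15 kg; origin: centre of its underside as it stands at first. It starts in the other bay, lengthwise along the divider.
- tin: Loose small flat tin with a hinged lid, 66 x 94 x 30 mm (x, y, z) when shut, 0.12 kg; white body, blue lid. Origin: centre of the underside, z up. Inside 57 x 87 mm, floor 1.5 mm and rim 24 mm above the underside, walls 2 mm; the inside reaches from x = -29.5 to 27.5 mm. The hinge runs along its y at x = 31.5 mm, z = 24 mm.
- tin_lid (a joint): Angle of the tin's lid: 0 shut, 1.75 rad fully open (leaning a little back past upright). The lid is a plate 64 mm long from the hinge and about 5 mm thick, 94 mm wide; it weighs 30 g and light friction in the hinge keeps it about where it is left, so it must be pushed all the way down.
- lid_edge (a point): Middle of the lid's free edge, 64 mm from the hinge line: above the hinge side when open, at x = -33 mm, z = 27 mm of the tin's frame when shut.
- oil_bottle: Bystander: oil bottle with a red spout, 46 mm wide and 150 mm high, behind on the left. Origin: centre of the underside (so for all bystanders).
- padlock: Bystander: brass padlock lying flat, 71 x 46 x 20 mm, behind the tin.
- tape_measure: Bystander: yellow tape measure, 64 x 78 x 35 mm, in front on the left.
- key_tag: Bystander: plastic key tag lying flat, 44 x 24 x 9 mm, in front, to the right of the tin.
- cup: Bystander: empty plastic cup, 72 mm wide, 60 mm high, to the left of the tin.

How it is judged:
On the way, in this order (a step that is already met when the one before it is completed fails the run):
1. the dish has been lifted off the bench and tipped by more than 26 degrees with its nut spout above the tin (within 90 mm) (angle between dish's own z axis and vertical above 0.45 rad and height (world z) of dish above 0.03 m and z of spout_nuts in the frame of tin above 0.02 m and horizontal distance between spout_nuts and tin below 0.09 m), for 0.1 s.
2. all three nuts lie in the tin (x of nut_1 in the frame of tin between -0.031 and 0.029 m and y of nut_1 in the frame of tin between -0.045 and 0.045 m and z of nut_1 in the frame of tin between 0 and 0.0235 m and x of nut_2 in the frame of tin between -0.031 and 0.029 m and y of nut_2 in the frame of tin between -0.045 and 0.045 m and z of nut_2 in the frame of tin between 0 and 0.0235 m and x of nut_3 in the frame of tin between -0.031 and 0.029 m and y of nut_3 in the frame of tin between -0.045 and 0.045 m and z of nut_3 in the frame of tin between 0 and 0.0235 m), for 0.2 s.
At the end, for the whole second after the job is handed in: The three nuts lie in the tin, below its rim; the tin stands upright with its lid shut within 0.06 rad; the dish stands on the bench, level within 6 degrees, underside under 6 mm up; the lock cylinder lies in its own bay of the dish; all at rest (all of step 2 and value of joint tin_lid below 0.06 rad and angle between each of tin, dish's own z axis and vertical below 0.1 rad and height (world z) of each of tin, dish below 0.006 m and x of lock_cylinder in the frame of dish between 0 and 0.075 m and y of lock_cylinder in the frame of dish between -0.045 and 0.045 m and z of lock_cylinder in the frame of dish between -0.002 and 0.035 m and linear speed of each of dish, tin, lock_cylinder below 0.02 m/s); the robot touches nothing.
It fails at once if the lock cylinder leaves the dish (more than 110 mm from the dish's origin) (distance between lock_cylinder and dish above 0.11 m).
It fails at once if a bystander (bottle, padlock, tape measure, key tag, cup) is moved by more than 40 mm (distance of any of oil_bottle, padlock, tape_measure, key_tag, cup from where it was at the start of the episode above 0.04 m).
It also fails if it takes over 72 s, if anything falls off the work surface, if the arm or the gripper's body presses on something with over 40 N, if the wrist force passes 120 N, or if a joint passes its speed limit or range.

## Working session

There is one attempt and no reset: what is moved stays moved. The work goes in short steps, Python scripts to look and compute and a shell command to move; the robot and the scene stay as the last step left them, time stands still between calls to the robot, and variables do not carry over. Pictures are saved under pics/ and viewed, at most 10 in all, crops included, and the job is handed in when it is done.

```bash
mkdir -p pics; python3 - <<'E'
from rig import manip,get_image,camera_info
import cv2,numpy as np
s=manip.get_state();print(s)
for n in("top","side"):
    cv2.imwrite(f"pics/{n}0.png",get_image(n));c=camera_info(n);print(n,c)
E
```

```text
{'clock': 0.0, 'qpos': array([ 1.16497864e+00,  2.76598653e-01,  1.50612839e+00, -1.85260707e-05,
        1.36070279e+00, -1.21023509e-01]), 'qd': array([ 0.00132494, -0.00039059, -0.00022727,  0.00085399, -0.00043658,
        0.00059664]), 'effort': array([-9.81213743e-04, -4.16782308e+01, -2.45804322e+01, -4.37184708e-04,
        1.11668551e-02,  1.93038971e-06]), 'position': array([0.1613666 , 0.55134306, 0.23043952]), 'ee_rot': array([-2.30441099e-04,  1.41914366e-01,  9.89878512e-01, -8.89259719e-04]), 'contact_force': array([-0.74460684, -0.24497393,  0.25423251]), 'moment': array([-0.00647912,  0.03057353,  0.01786   ]), 'gripper_force': 0.0, 'width': 0.08556342648886346}
top {'mtx': array([[482.20561726,   0.        , 320.18204041],
       [  0.        , 482.20561726, 244.50200681],
       [  0.        ,   0.        ,   1.        ]]), 'rvec': array([ 2.12216788, -2.14252278,  0.1802402 ]), 'tvec': array([-0.03453526,  0.54256092,  1.14216185])}
side {'mtx': array([[433.52254352,   0.        , 323.74500332],
       [  0.        , 433.52254352, 242.94288976],
       [  0.        ,   0.        ,   1.        ]]), 'rvec': array([ 2.25374405, -0.09535158,  0.02992659]), 'tvec': array([-0.53892071,  0.07998072,  1.3405331 ])}
```

View pics/top0.png

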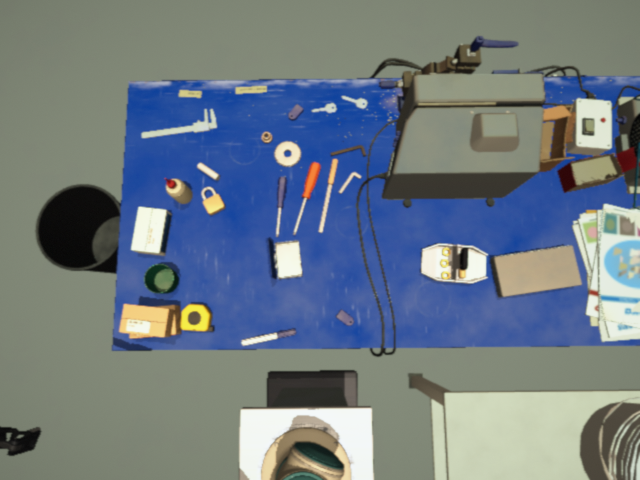

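View pics/side0.png

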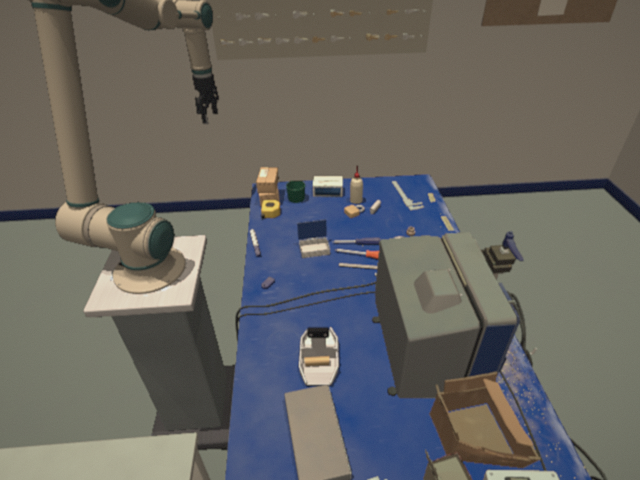

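The top view shows the dish at about (455,264), with the nuts on the left (+y) and the lock on the right. The tin is at (287,259), and its open lid stands on the left side (hinge towards +y). The side view agrees. Next I'll crop closer for positions.

```bash
cat > h.py <<'E'
import cv2,numpy as np
from rig import manip,get_image,camera_info
def ray(n,u,v,z,c=None):
    c=c or camera_info(n);R=cv2.Rodrigues(c["rvec"])[0];t=np.ravel(c["tvec"])
    p=cv2.undistortPoints(np.array([[[u,v]]],float),c["mtx"],None)[0,0]
    o=-R.T@t;d=R.T@np.array([*p,1]);return (o+d*(z-o[2])/d[2]).round(4)
def proj(n,P,c=None):
    c=c or camera_info(n);return cv2.projectPoints(np.array(P,float).reshape(-1,1,3),c["rvec"],c["tvec"],c["mtx"],None)[0].reshape(-1,2).round(1)
E
python3 - <<'E'
from h import *
im=cv2.imread("pics/top0.png");s=cv2.imread("pics/side0.png")
r=lambda a,f:cv2.resize(a,None,fx=f,fy=f,interpolation=cv2.INTER_CUBIC)
a=r(im[225:295,255:325],5);b=r(im[225:295,415:495],5)
c=r(s[215:265,290:340],5);d=r(s[320:390,285:355],5)
o=np.zeros((600,750,3),np.uint8)
o[:350,:350]=a;o[:350,350:750]=b;o[350:600,:250]=c[:250];o[350:600,260:610]=d[:250]
cv2.imwrite("pics/crop0.png",o)
print(ray("top",462,262,.115),ray("top",288,259,.024),ray("top",150,278,.06),ray("top",345,318,.009),ray("top",540,272,.03))
print(ray("side",318,331,.115))
E
```

```text
[ 0.4863 -0.366   0.115 ] [0.51  0.041 0.024] [0.462  0.3708 0.06  ] [ 0.3632 -0.0995  0.009 ] [ 0.4707 -0.5824  0.03  ]
[ 0.4982 -0.383   0.115 ]
```

View pics/crop0.png

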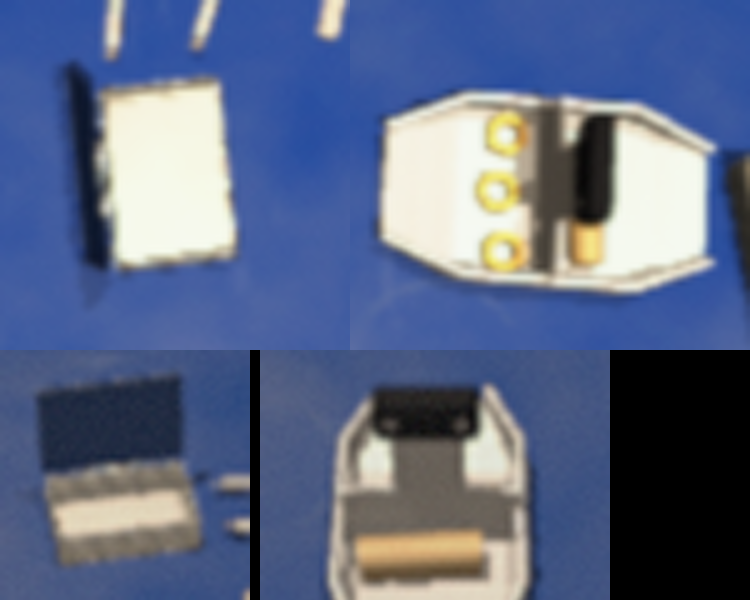

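```bash
python3 -m crank '{"translation":[[0,0,-50],[0,0,-50],[0,0,-50]],"roll":[0,0,0],"fingers":[1,1,1]}'
```

```text
clock: 0.4
position: [0.1613, 0.5513, 0.3823]
ee_rot: [-0.0, 0.142, 0.99, -0.001]
contact_force: [1.3, 1.0, 0.5]
width: 0.0857
gripper_force: 0.0
```

The crop shows the tin rim corners near top px (275,243), (299,241), (302,277) and (279,279). The dish lips' middles are near (421.5,261) and (487,266), with three nuts in the left bay and the cylinder in the right. Moves only roll about the tool's z, so I'm testing what the arm does at its reach limit.

```bash
python3 - <<'E'
from h import *
a=ray("top",421.5,260.8,.012);b=ray("top",487,266.2,.012);print("dish",a,b,(a+b)/2,np.degrees(np.arctan2(*(b-a)[1::-1])),np.linalg.norm(b-a))
q=np.array([ray("top",*p,.024) for p in((275.4,243),(298.6,241),(302.2,276.6),(278.6,278.6))]);print(q,q.mean(0))
v=q[0]+q[3]-q[1]-q[2];w=q[0]+q[1]-q[2]-q[3];print("tin x yaw",np.degrees(np.arctan2(v[1],v[0])),np.degrees(np.arctan2(w[1],w[0])),np.linalg.norm(v)/2,np.linalg.norm(w)/2)
E
python3 -m crank '{"translation":[[0,-30,-50],[0,-30,-50],[0,-30,-50],[0,-30,-50],[0,-30,-50],[0,-30,-50],[0,-30,-50],[0,-30,-50]],"roll":[0,0,0,0,0,0,0,0],"fingers":[1,1,1,1,1,1,1,1]}'
python3 -c "
from h import *
print(manip.get_state()['qpos'])"
```

```text
dish [ 0.5039 -0.2947  0.012 ] [ 0.4886 -0.4587  0.012 ] [ 0.49625 -0.3767   0.012  ] -95.32984989005467 0.16471214284320387
[[0.5509 0.0728 0.024 ]
 [0.5554 0.0145 0.024 ]
 [0.4656 0.0057 0.024 ]
 [0.4612 0.0643 0.024 ]] [0.508275 0.039325 0.024   ]
tin x yaw 94.35372634067413 5.505096823459849 0.05861915216036479 0.09016587491950602
clock: 1.2
position: [0.1028, 0.3523, 0.726]
ee_rot: [0.0, 0.142, 0.99, 0.0]
contact_force: [1.1, -0.2, 2.2]
width: 0.0854
gripper_force: 0.0
[ 1.09658738e+00  1.47662078e-01  3.89667933e-01 -2.98812481e-06
  2.60351505e+00 -1.89596393e-01]
```

```bash
python3 -m crank '{"translation":[[0,0,-50],[0,0,-50],[0,0,-50],[0,0,-50],[0,0,-50],[0,0,-50]],"roll":[0,0,0,0,0,0],"fingers":[1,1,1,1,1,1]}'
python3 -c "
from h import *
print(manip.get_state()['qpos'])"
```

```text
clock: 1.8
position: [0.0825, 0.2866, 0.7838]
ee_rot: [0.014, 0.142, 0.988, 0.057]
contact_force: [-0.4, 0.9, 0.3]
width: 0.0853
gripper_force: 0.0
[ 1.03197689  0.09313548  0.22039139  0.04527393  2.71096846 -0.21186948]
```

The reach limit does tilt the tool, and the arm resumes from the tilt it reached. So the plan is:
1. Tilt the tool outward, about 50–60° towards +x.
2. Grip the handle.
3. Tip the dish by rolling about the tilted tool z.

A helper will convert world shifts into tool axes.

```bash
cat >> h.py <<'E'
from scipy.spatial.transform import Rotation as Rn
def pose():
    s=manip.get_state();w,x,y,z=s["ee_rot"];return np.array(s["position"]),Rn.from_quat([x,y,z,w])
def go(target):
    p,R=pose();d=R.inv().apply(np.array(target)-p)*1000
    print("TCP",p.round(4),"toolx",R.as_matrix()[:,0].round(3),"y",R.as_matrix()[:,1].round(3),"z",R.as_matrix()[:,2].round(3));print("shift mm",d.round(1),np.linalg.norm(d).round(1),"q",manip.get_state()["qpos"].round(2))
E
python3 -c "
from h import *
go([.78,-.07,.42])"
```

```text
TCP [0.0825 0.2866 0.7838] toolx [-0.96   0.281 -0.011] y [0.278 0.953 0.117] z [ 0.044  0.11  -0.993]
shift mm [-765.7 -188.6  352.5] 863.7 q [ 1.03  0.09  0.22  0.05  2.71 -0.21]
```

```bash
python3 -m crank '{"translation":[[-15,-20,42],[-15,-20,42],[-42,-12,22],[-42,-12,22],[-42,-12,22],[-42,-12,22],[-42,-12,22],[-42,-12,22]],"roll":[0,0,0,0,-0.05,-0.05,-0.05,-0.05],"fingers":[1,1,1,1,1,1,1,1]}'
python3 -m crank '{"translation":[[-47,-10,12],[-47,-10,12],[-47,-10,12],[-47,-10,12],[-47,-10,12],[-47,-10,12],[-47,-10,12],[-47,-10,12]],"roll":[0,0,0,0,0,0,0,0],"fingers":[1,1,1,1,1,1,1,1]}'
python3 -c "
from h import *
go([.78,-.07,.42])"
```

```text
clock: 2.6
position: [0.3336, 0.147, 0.588]
ee_rot: [0.021, 0.042, 0.997, 0.055]
contact_force: [0.4, 2.6, 0.3]
width: 0.0854
gripper_force: 0.0
clock: 3.4
position: [0.7063, 0.0464, 0.4967]
ee_rot: [0.02, 0.042, 0.997, 0.054]
contact_force: [0.8, -0.0, 0.7]
width: 0.0856
gripper_force: 0.0
TCP [0.7063 0.0464 0.4967] toolx [-0.996  0.086 -0.036] y [0.082 0.991 0.11 ] z [ 0.045  0.106 -0.993]
shift mm [ -80.6 -117.6   67.1] 157.6 q [-0.09  0.49  0.54  0.13  2.07 -1.51]
```

```bash
python3 -m crank '{"translation":[[-25,-40,15],[-25,-40,15],[-25,-40,15],[-40,-20,15],[-50,0,0],[-50,0,0],[-50,0,0],[-50,0,0]],"roll":[0,0,0,0,0,0,0,0],"fingers":[1,1,1,1,1,1,1,1]}'
python3 -c "
from h import *
go([.95,-.12,.42])"
```

```text
clock: 4.2
position: [0.9068, -0.097, 0.3616]
ee_rot: [0.074, 0.045, 0.995, 0.052]
contact_force: [0.4, 0.5, 0.1]
width: 0.0857
gripper_force: 0.0
TCP [ 0.9068 -0.097   0.3616] toolx [-0.985  0.098 -0.142] y [0.082 0.99  0.11 ] z [ 0.151  0.097 -0.984]
shift mm [-53.1 -12.7 -53.1] 76.2 q [-0.23  0.83  0.22  0.14  1.96 -1.65]
```

```bash
python3 -m crank '{"translation":[[-48,-5,-10],[-48,-5,-10],[-48,-5,-10],[-48,-5,-10],[-48,-5,-10],[-48,-5,-10],[-48,-5,-10],[-48,-5,-10]],"roll":[0,0,0,0,0,0,0,0],"fingers":[1,1,1,1,1,1,1,1]}'
python3 -c "
from h import *
go([.95,-.12,.42])"
```

```text
clock: 5.0
position: [1.0079, -0.142, 0.3718]
ee_rot: [0.209, 0.052, 0.976, 0.043]
contact_force: [0.1, 0.4, 0.2]
width: 0.0855
gripper_force: 0.0
TCP [ 1.0079 -0.142   0.3718] toolx [-0.907  0.12  -0.403] y [0.084 0.991 0.105] z [ 0.412  0.062 -0.909]
shift mm [ 35.7  22.1 -66.3] 78.5 q [-0.27  0.85  0.22  0.17  1.67 -1.68]
```

```bash
python3 -m crank '{"translation":[[-50,0,0],[-50,0,0],[-50,0,0],[-50,0,0],[-50,0,0],[-50,0,0],[-50,0,0],[-50,0,0]],"roll":[0,0,0,0,0,0,0,0],"fingers":[1,1,1,1,1,1,1,1]}'
python3 -m crank '{"translation":[[-50,5,0],[-50,5,0],[-50,5,0],[-50,5,0],[-50,5,0],[-50,5,0]],"roll":[0,0,0,0,0,0],"fingers":[1,1,1,1,1,1]}'
python3 -c "
from h import *
go([.95,-.12,.42])"
```

```text
clock: 5.8
position: [1.1017, -0.1474, 0.4191]
ee_rot: [0.346, 0.058, 0.936, 0.032]
contact_force: [-0.3, -0.8, 0.6]
width: 0.0855
gripper_force: 0.0
clock: 6.4
position: [1.1322, -0.1277, 0.512]
ee_rot: [0.441, 0.061, 0.895, 0.025]
contact_force: [-0.2, -0.1, -0.8]
width: 0.0855
gripper_force: 0.0
TCP [ 1.1322 -0.1277  0.512 ] toolx [-0.603  0.132 -0.787] y [0.087 0.991 0.099] z [ 0.793 -0.009 -0.609]
shift mm [183.2 -17.4 -88.5] 204.2 q [-0.23  0.81  0.22  0.18  1.21 -1.64]
```

```bash
python3 -m crank '{"translation":[[-50,0,0],[-50,0,0],[-50,0,0],[-50,0,0],[50,0,-10],[50,0,-10],[50,0,-10],[50,0,-10]],"roll":[0,0,0,0,0,0,0,0],"fingers":[1,1,1,1,1,1,1,1]}'
for i in 1 2 3; do python3 -m crank '{"translation":[[0,0,0],[0,0,0],[0,0,0],[0,0,0],[0,0,0],[0,0,0],[0,0,0]],"roll":[0.14,0.14,0.14,0.14,0.14,0.14,0.14],"fingers":[1,1,1,1,1,1,1]}' | grep xx; done
python3 - <<'E'
from h import *
go([.45,-.377,.25])
p,R=pose();t=np.arccos(-R.as_matrix()[2,2]);print("tilt",np.degrees(t))
a=R.as_matrix()[:,2]
for t in (.7,.8,.9,1.0,1.1,1.2):
    r=Rn.from_rotvec(-a*t);z=r.apply([0,0,1]);print(t,np.degrees(np.arccos(z[2])).round(1),"spout rel grip",r.apply([0,.08,-.088]).round(3),"lead dir",r.apply([0,1,0]).round(2),"divtop",r.apply([0,0,-.056]).round(3),"low corners",r.apply([.027,.08,-.088]).round(3),r.apply([-.027,.08,-.088]).round(3),"lock end",r.apply([0,-.08,-.1]).round(3),"z",z.round(2))
E
```

```text
clock: 7.2
position: [1.0208, -0.115, 0.4647]
ee_rot: [0.5, 0.062, 0.864, 0.022]
contact_force: [0.7, -0.1, -0.1]
width: 0.0853
gripper_force: 0.0
TCP [ 1.0227 -0.1152  0.4655] toolx [0.501 0.067 0.863] y [ 0.014 -0.998  0.069] z [ 0.865 -0.023 -0.5  ]
shift mm [-490.3  238.4 -381.8] 665.6 q [-0.25  0.48  1.06  0.35  0.59  1.09]
tilt 59.96739788480735
0.7 34.5 spout rel grip [-0.019  0.012 -0.117] lead dir [-0.33  0.76 -0.55] divtop [ 0.005 -0.031 -0.046] low corners [ 0.007  0.02  -0.12 ] [-0.044  0.003 -0.114] lock end [ 0.035 -0.117 -0.038] z [-0.09  0.56  0.82]
0.8 39.4 spout rel grip [-0.019  0.001 -0.117] lead dir [-0.37  0.7  -0.62] divtop [ 0.006 -0.035 -0.043] low corners [ 0.006  0.01  -0.121] [-0.044 -0.009 -0.113] lock end [ 0.041 -0.118 -0.028] z [-0.11  0.62  0.77]
0.9 44.2 spout rel grip [-0.019 -0.01  -0.117] lead dir [-0.4   0.62 -0.67] divtop [ 0.008 -0.038 -0.04 ] low corners [ 0.005  0.    -0.122] [-0.044 -0.021 -0.112] lock end [ 0.047 -0.118 -0.018] z [-0.15  0.68  0.72]
1.0 49.0 spout rel grip [-0.019 -0.021 -0.116] lead dir [-0.43  0.54 -0.72] divtop [ 0.01  -0.041 -0.037] low corners [ 0.005 -0.01  -0.121] [-0.042 -0.032 -0.11 ] lock end [ 0.052 -0.117 -0.008] z [-0.18  0.73  0.66]
1.1 53.8 spout rel grip [-0.018 -0.032 -0.113] lead dir [-0.46  0.45 -0.77] divtop [ 0.012 -0.044 -0.033] low corners [ 0.006 -0.02  -0.12 ] [-0.041 -0.044 -0.106] lock end [ 0.058 -0.114  0.002] z [-0.22  0.78  0.59]
1.2 58.5 spout rel grip [-0.016 -0.043 -0.11 ] lead dir [-0.48  0.36 -0.8 ] divtop [ 0.014 -0.046 -0.029] low corners [ 0.007 -0.03  -0.118] [-0.039 -0.055 -0.102] lock end [ 0.064 -0.11   0.012] z [-0.25  0.81  0.52]
```

```bash
python3 -m crank '{"translation":[[0,0,-20]],"roll":[0.08],"fingers":[1]}'|grep xx; python3 - <<'E'
from h import *
go([.45,-.11,.33]);p,R=pose()
print(R.inv().apply(np.array([.395,-.375,.17])-np.array([.45,-.11,.33]))*1000)
E
```

```text
TCP [ 1.0061 -0.1147  0.4708] toolx [ 0.505 -0.012  0.863] y [-0.025 -1.     0.   ] z [ 0.863 -0.022 -0.505]
shift mm [-402.4    9.3 -408.7] 573.6 q [-0.25  0.45  1.09  0.35  0.6   1.16]
[-162.55709082  266.25081288   39.1879684 ]
```

```bash
for i in 1 2; do python3 -m crank '{"translation":[[-33,1,-34],[-33,1,-34],[-33,1,-34],[-33,1,-34],[-33,1,-34],[-33,1,-34]],"roll":[0,0,0,0,0,0],"fingers":[1,1,1,1,1,1]}'|grep pos;done
python3 -m crank '{"translation":[[-23,38,5],[-23,38,5],[-23,38,5],[-23,38,5],[-23,38,5],[-23,38,5],[-23,38,5],[0,0,0]],"roll":[0,0,0,0,0,0,0,0],"fingers":[1,1,1,1,1,1,1,1]}'
python3 - <<'E'
from h import *
go([.511,-.377,.09])
cv2.imwrite("pics/w1.png",get_image("wrist"));c=camera_info("wrist")
print(proj("wrist",[[.495,-.377,.1],[.496,-.351,.115],[.52,-.377,.115],[.469,-.377,.115]],c))
E
```

```text
position: [0.7276, -0.1146, 0.4063]
position: [0.4577, -0.1138, 0.3381]
clock: 11.4
position: [0.4007, -0.3881, 0.1796]
ee_rot: [0.01, 0.868, -0.012, 0.497]
contact_force: [-0.2, 0.7, 0.6]
width: 0.0854
gripper_force: 0.0
TCP [ 0.4007 -0.3881  0.1796] toolx [ 0.506 -0.011  0.862] y [-0.031 -1.     0.006] z [ 0.862 -0.029 -0.506]
shift mm [-21.6 -15.  140.1] 142.5 q [-1.53  0.29  2.22  1.29  1.11 -0.86]
[[297.2 267.5]
 [254.8 251.1]
 [296.7 224. ]
 [296.7 284.5]]
```

View pics/w1.png

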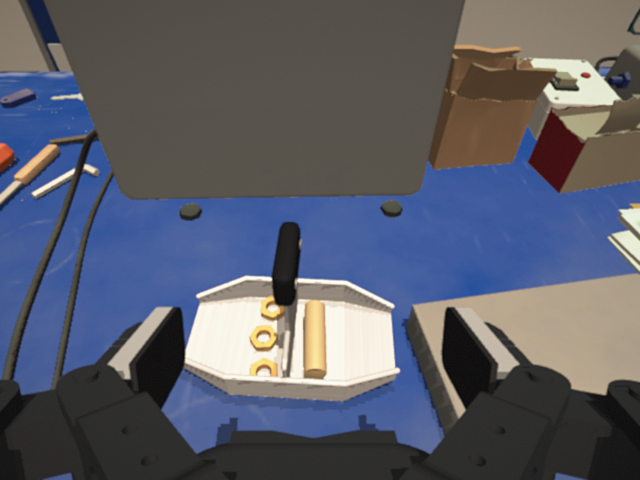

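The wrist view shows the handle centre at about (287,262), about 10 px left of the prediction, so the handle is at y ≈ -0.371. The fingers straddle it clear of the grey block on the right. I'll advance and grip.

```bash
python3 -c "
from h import *
go([.514,-.372,.09])"
python3 -m crank '{"translation":[[-7,-6,20],[-7,-6,30],[-6,-5,30],[0,0,30],[0,0,33]],"roll":[0,0,0,0,0],"fingers":[1,1,1,1,1]}'
python3 -c "
from h import *
go([.514,-.372,.09])"
```

```text
TCP [ 0.4016 -0.3843  0.1811] toolx [ 0.504 -0.01   0.863] y [-0.027 -1.     0.004] z [ 0.863 -0.025 -0.504]
shift mm [-22.1 -15.7 142.7] 145.2 q [-1.52  0.29  2.22  1.29  1.11 -0.86]
clock: 11.95
position: [0.5174, -0.3658, 0.0942]
ee_rot: [0.009, 0.867, -0.008, 0.499]
contact_force: [0.7, -0.6, 0.5]
width: 0.0852
gripper_force: 0.0
TCP [ 0.5174 -0.3658  0.0942] toolx [ 0.503 -0.005  0.864] y [-0.023 -1.     0.007] z [ 0.864 -0.023 -0.503]
shift mm [-5.3  6.3 -0.7] 8.2 q [-1.23  0.5   2.25  1.69  0.95 -1.13]
```

```bash
python3 -m crank '{"translation":[[-4,4,0],[0,0,0],[0,0,0],[0,0,0],[0,0,0],[0,0,0],[0,0,0],[0,0,0]],"roll":[0,0,0,0,0,0,0,0],"fingers":[0.6,0.4,0.3,0.2,0,0,0,0]}' 70
python3 - <<'E'
from h import *
cv2.imwrite("pics/w2.png",get_image("wrist")[150:480]);go([.514,-.372,.09])
E
```

```text
clock: 12.75
position: [0.5146, -0.3715, 0.0911]
ee_rot: [0.008, 0.866, -0.009, 0.5]
contact_force: [-4.0, -1.0, 6.3]
width: 0.0134
gripper_force: 68.6
TCP [ 0.5146 -0.3715  0.0911] toolx [ 0.501 -0.007  0.866] y [-0.024 -1.     0.006] z [ 0.865 -0.024 -0.501]
shift mm [-1.3  0.5  0.1] 1.4 q [-1.24  0.51  2.25  1.69  0.95 -1.13]
```

View pics/w2.png

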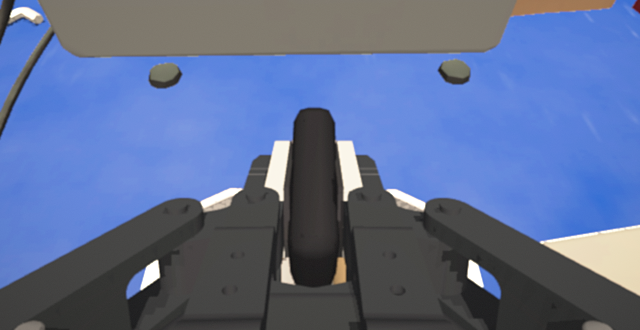

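Gripped square, 13.4 mm wide. Lifting and carrying.

```bash
python3 -m crank '{"translation":[[4,0,-2],[9,0,-5],[17,0,-10],[22,0,-13],[22,0,-13],[22,0,-13],[17,0,-10],[7,0,-4]],"roll":[0,0,0,0,0,0,0,0],"fingers":[0,0,0,0,0,0,0,0]}' 90
python3 - <<'E'
from h import *
p,R=pose();M=R.as_matrix();a=M[:,2];print(p,M.round(3))
# dish rotation at grasp: lead dir = +tool -y horizontal
lead=-M[:,1];up=np.array([0,0,1]);side=np.cross(lead,up)
for f in (0,.3,.4,.45,.5,.6,.7,.8,.9,1.0):
    r=Rn.from_rotvec(-a*f);S=r.apply(lead*.08-up*.088);z=r.apply(up)
    lip=np.array([.514,.027,.048]);print(f,np.degrees(np.arccos(z[2])).round(1),"TCP for lip",(lip-S+.019*a).round(3))
go([.53,-.02,.26])
E
```

```text
clock: 13.6
position: [0.5139, -0.3694, 0.2294]
ee_rot: [0.008, 0.867, -0.008, 0.498]
contact_force: [0.4, -0.8, -4.1]
width: 0.0127
gripper_force: 87.8
[ 0.51393101 -0.36937071  0.22942813] [[ 0.504 -0.022  0.863]
 [-0.005 -1.    -0.022]
 [ 0.864  0.007 -0.504]]
0 0.0 TCP for lip [ 0.529 -0.053  0.127]
0.3 14.8 TCP for lip [ 0.54  -0.027  0.144]
0.4 19.8 TCP for lip [ 0.542 -0.018  0.149]
0.45 22.2 TCP for lip [ 0.543 -0.012  0.15 ]
0.5 24.7 TCP for lip [ 0.544 -0.007  0.152]
0.6 29.6 TCP for lip [0.546 0.003 0.154]
0.7 34.4 TCP for lip [0.547 0.014 0.156]
0.8 39.3 TCP for lip [0.548 0.025 0.156]
0.9 44.1 TCP for lip [0.548 0.036 0.156]
1.0 48.9 TCP for lip [0.547 0.047 0.155]
TCP [ 0.5139 -0.3694  0.2294] toolx [ 0.504 -0.005  0.864] y [-0.022 -1.     0.007] z [ 0.863 -0.022 -0.504]
shift mm [  32.8 -349.4   -9.4] 351.1 q [-1.24  0.23  2.11  1.39  0.96 -0.62]
```

```bash
python3 -m crank '{"translation":[[2,-8,1],[2,-16,2],[2,-26,2],[2,-34,2],[2,-38,2],[2,-38,2],[2,-38,2],[2,-38,2]],"roll":[0,0,0,0,0,0,0,0],"fingers":[0,0,0,0,0,0,0,0]}'
python3 -m crank '{"translation":[[0,-34,2],[0,-26,2],[0,-18,2],[0,-10,0],[0,-6,0],[0,0,0]],"roll":[0,0,0,0,0,0],"fingers":[0,0,0,0,0,0]}'
python3 -c "
from h import *
go([.543,-.02,.20]);cv2.imwrite('pics/s3.png',cv2.resize(get_image('side')[180:380,220:460],None,fx=3,fy=3))"
```

```text
clock: 14.4
position: [0.5389, -0.1311, 0.2313]
ee_rot: [0.006, 0.868, -0.009, 0.497]
contact_force: [1.3, -0.1, -2.9]
width: 0.0131
gripper_force: 87.9
clock: 15.0
position: [0.5457, -0.0378, 0.2274]
ee_rot: [0.006, 0.868, -0.008, 0.496]
contact_force: [-0.9, -0.6, -4.9]
width: 0.0132
gripper_force: 87.9
TCP [ 0.5457 -0.0378  0.2274] toolx [ 0.508 -0.008  0.861] y [-0.02  -1.     0.003] z [ 0.861 -0.019 -0.508]
shift mm [-25.1 -17.8  11.3] 32.8 q [-0.43 -0.02  2.43  2.2   0.44 -0.89]
```

View pics/s3.png

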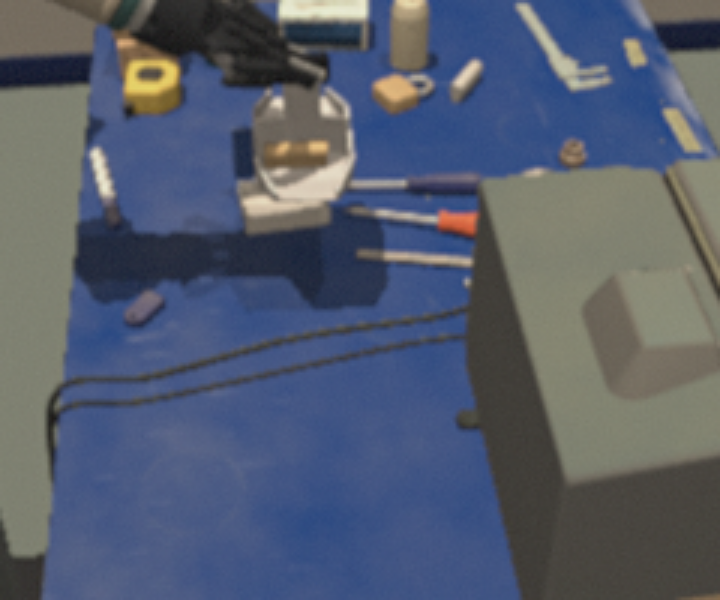

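```bash
python3 -m crank '{"translation":[[0,0,0],[0,0,0],[0,0,0],[0,0,0],[0,0,0],[0,0,0],[0,0,0]],"roll":[-0.04,-0.08,-0.09,-0.09,-0.08,-0.07,0],"fingers":[0,0,0,0,0,0,0]}'
python3 -c "
from h import *
go([.543,-.012,.16])"
```

```text
clock: 15.75
position: [0.5472, -0.0408, 0.2292]
ee_rot: [0.118, 0.848, 0.184, 0.483]
contact_force: [0.3, -0.2, -4.4]
width: 0.013
gripper_force: 88.0
TCP [ 0.5472 -0.0408  0.2292] toolx [0.465 0.427 0.776] y [ 0.198 -0.904  0.379] z [ 0.863 -0.023 -0.505]
shift mm [-43.3 -53.1  30.7] 75.1 q [-0.44 -0.02  2.43  2.19  0.44 -1.34]
```

```bash
python3 -m crank '{"translation":[[-4,-5,3],[-8,-10,6],[-10,-12,7],[-10,-12,7],[-7,-9,5],[-4,-5,3],[0,0,0]],"roll":[0,0,0,0,0,0,0],"fingers":[0,0,0,0,0,0,0]}'
python3 -c "
from h import *
go([.548,.030,.16]);cv2.imwrite('pics/s4.png',cv2.resize(get_image('side')[190:290,260:400],None,fx=5,fy=5))"
```

```text
clock: 16.45
position: [0.5433, -0.0115, 0.1589]
ee_rot: [0.117, 0.848, 0.184, 0.482]
contact_force: [-0.1, -0.2, -4.6]
width: 0.0131
gripper_force: 88.1
TCP [ 0.5433 -0.0115  0.1589] toolx [0.467 0.425 0.775] y [ 0.199 -0.905  0.377] z [ 0.861 -0.022 -0.508]
shift mm [ 20.7 -36.2   2.5] 41.8 q [-0.32  0.18  2.57  2.72  0.67 -1.84]
```

View pics/s4.png

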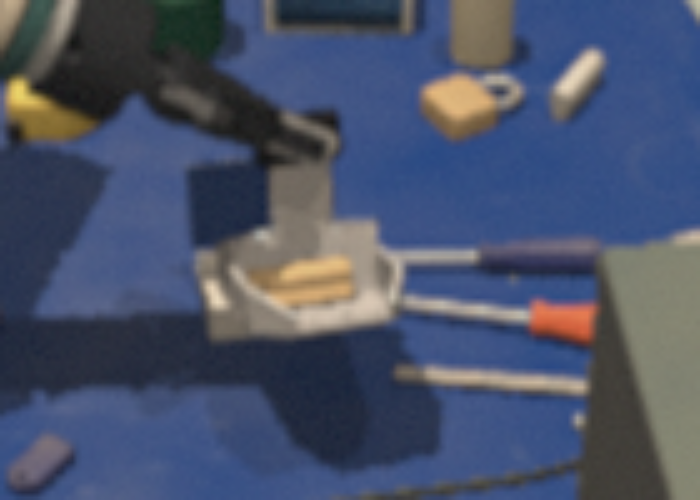

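```bash
python3 -m crank '{"translation":[[2.5,-4.7,0],[2.7,-4.5,0],[2.9,-4.4,0],[3.1,-4.3,0],[3.3,-4.1,0],[3.5,-3.9,0],[3.7,-3.8,0],[3.8,-3.6,0]],"roll":[-0.05,-0.05,-0.05,-0.05,-0.05,-0.05,-0.05,-0.05],"fingers":[0,0,0,0,0,0,0,0]}'
python3 -m crank '{"translation":[[3,-3,0],[0,0,0],[0,0,0],[0,0,0]],"roll":[-0.04,0,0,0],"fingers":[0,0,0,0]}'
python3 -c "
from h import *
go([.548,.036,.16]);im=get_image('top')[215:305,230:330];im2=get_image('side')[190:290,260:400]
o=np.zeros((500,800,3),np.uint8);o[:450,:]=0;a=cv2.resize(im,(400,360));b=cv2.resize(im2,(400,286));o[:360,:400]=a;o[:286,400:]=b;cv2.imwrite('pics/t5.png',o)"
```

```text
clock: 17.3
position: [0.5464, 0.0301, 0.1631]
ee_rot: [0.213, 0.793, 0.349, 0.451]
contact_force: [0.1, -0.0, -4.2]
width: 0.0134
gripper_force: 88.1
clock: 17.7
position: [0.5461, 0.0342, 0.1623]
ee_rot: [0.222, 0.786, 0.365, 0.447]
contact_force: [-0.6, 0.1, -4.5]
width: 0.013
gripper_force: 88.0
TCP [0.5461 0.0342 0.1623] toolx [0.335 0.771 0.541] y [ 0.375 -0.636  0.674] z [ 0.864 -0.023 -0.502]
shift mm [ 0.8 -2.   2.7] 3.5 q [-0.12  0.18  2.55  3.01  0.64 -2.4 ]
```

View pics/t5.png

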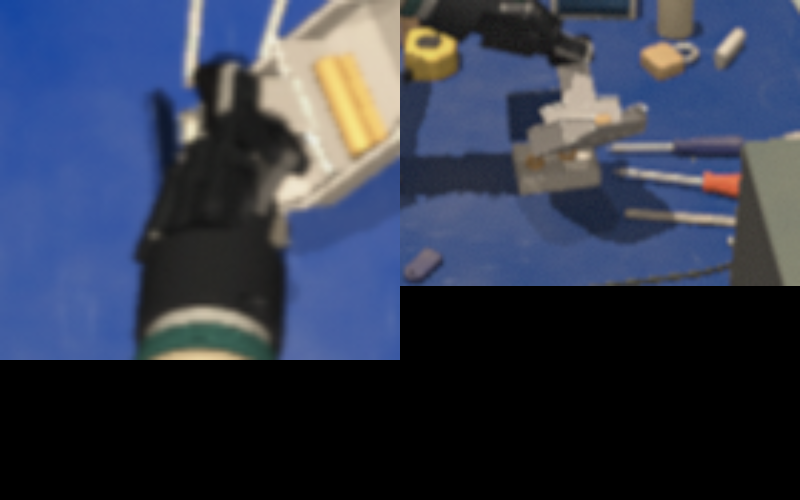

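The side crop shows brass parts inside the tin around (535,160) and (578,155), and the cylinder is still against the divider. A few more rows, with slight extra tip, will empty the bay before I back off.

```bash
python3 -m crank '{"translation":[[4,-3,0],[0,0,0],[0,0,0],[0,0,0],[0,0,0]],"roll":[-0.06,0,0,0,0],"fingers":[0,0,0,0,0]}'
python3 -c "
from h import *
go([.548,-.02,.24])"
```

```text
clock: 18.3
position: [0.5462, 0.0394, 0.162]
ee_rot: [0.235, 0.775, 0.388, 0.44]
contact_force: [-0.8, -0.6, -4.3]
width: 0.0131
gripper_force: 88.1
TCP [0.5462 0.0394 0.162 ] toolx [0.311 0.809 0.499] y [ 0.396 -0.588  0.705] z [ 0.864 -0.022 -0.503]
shift mm [ -8.6  90.7 -36.3] 98.0 q [-0.1   0.18  2.55  3.04  0.64 -2.48]
```

```bash
python3 -m crank '{"translation":[[0,8,-3],[-1,14,-6],[-1,18,-7],[-2,19,-7],[-2,16,-6],[-2,10,-4],[-1,6,-3],[0,0,0]],"roll":[0,0,0,0,0.05,0.08,0.09,0.09],"fingers":[0,0,0,0,0,0,0,0]}'
python3 -m crank '{"translation":[[0,0,0],[0,0,0],[0,0,0],[0,0,0],[0,0,0],[0,0,0],[0,0,0],[0,0,0]],"roll":[0.1,0.1,0.1,0.1,0.1,0.08,0.06,0],"fingers":[0,0,0,0,0,0,0,0]}'
python3 -c "
from h import *
go([.514,-.3,.23])
cv2.imwrite('pics/s6.png',cv2.resize(get_image('side')[190:290,260:400],None,fx=5,fy=5))"
```

```text
clock: 19.1
position: [0.5479, -0.0219, 0.2403]
ee_rot: [0.164, 0.825, 0.263, 0.472]
contact_force: [-0.3, -0.6, -3.2]
width: 0.0133
gripper_force: 88.1
clock: 19.9
position: [0.5474, -0.0209, 0.2388]
ee_rot: [0.008, 0.867, -0.008, 0.498]
contact_force: [0.8, -0.6, -3.1]
width: 0.013
gripper_force: 88.1
TCP [ 0.5474 -0.0209  0.2388] toolx [ 0.503 -0.007  0.864] y [-0.022 -1.     0.005] z [ 0.864 -0.021 -0.503]
shift mm [-22.6 279.7 -18.5] 281.3 q [-0.36 -0.05  2.41  2.26  0.38 -0.9 ]
```

View pics/s6.png

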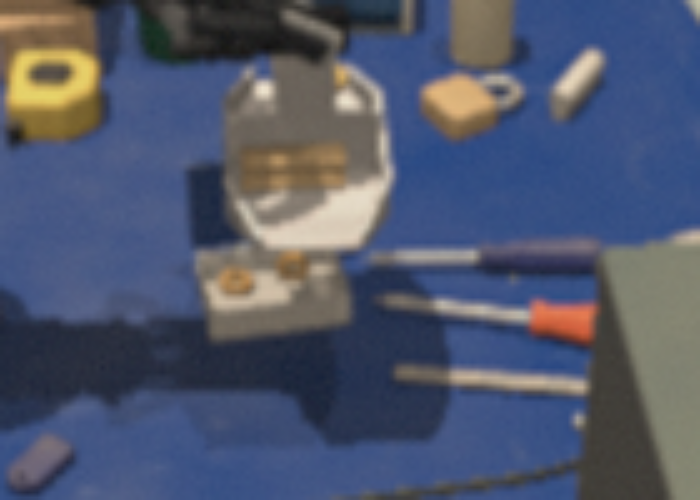

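The side crop shows two nuts in the tin at (237,281) and (292,265), and a brass spot in the nut bay at (342,75), so the third nut is probably still in the dish. I'll locate brass blobs by colour in the top view.

```bash
python3 - <<'E'
from h import *
def blobs(n,roi):
    im=get_image(n);x0,y0,x1,y1=roi;c=cv2.cvtColor(im[y0:y1,x0:x1],cv2.COLOR_BGR2HSV)
    m=((c[...,0]>10)&(c[...,0]<32)&(c[...,1]>75)&(c[...,2]>60)).astype(np.uint8)
    k,l,s,ce=cv2.connectedComponentsWithStats(m)
    print(n,[(s[i,:4].tolist(),int(s[i,4]),(ce[i]+[x0,y0]).round(1).tolist()) for i in range(1,k) if s[i,4]>2])
blobs("top",(250,210,380,310));blobs("side",(290,190,350,265))
p,R=pose();g=p-.019*R.as_matrix()[:,2]
P=[g+[0,.04,-.09],g+[0,.02,-.09],g+[.03,.02,-.09],g+[0,.08,-.088],g]
print(proj("top",P),proj("side",P))
E
```

```text
top [([23, 18, 10, 10], 59, [277.4, 232.5]), ([62, 37, 3, 5], 12, [313.1, 248.8]), ([28, 56, 10, 8], 46, [282.0, 269.1]), ([39, 89, 38, 11], 308, [307.5, 305.0])]
side [([37, 13, 3, 5], 12, [327.8, 205.1]), ([55, 16, 5, 11], 41, [347.4, 210.5]), ([18, 29, 21, 9], 183, [318.1, 223.0]), ([25, 50, 7, 6], 38, [318.0, 242.5]), ([13, 53, 8, 6], 38, [306.7, 245.6])]
[[293.7 241.1]
 [302.6 241. ]
 [302.6 227.8]
 [275.6 241.1]
 [310.7 233.2]] [[319.5 213.9]
 [319.9 217.8]
 [330.2 217.2]
 [318.5 205.7]
 [319.9 195.6]]
```

```bash
python3 - <<'E'
from h import *
t=get_image('top')[205:295,250:350];s=get_image('side')[190:260,290:360];w=get_image('wrist')
o=np.zeros((600,800,3),np.uint8);o[:360,:400]=cv2.resize(t,(400,360),interpolation=2);o[:360,400:760]=cv2.resize(s,(360,360),interpolation=2);o[360:,:320]=cv2.resize(w,(320,240));o[360:,320:]=cv2.resize(w[200:440,80:560],(480,240))
cv2.imwrite('pics/c7.png',o)
E
```

```text
(no output)
```

View pics/c7.png

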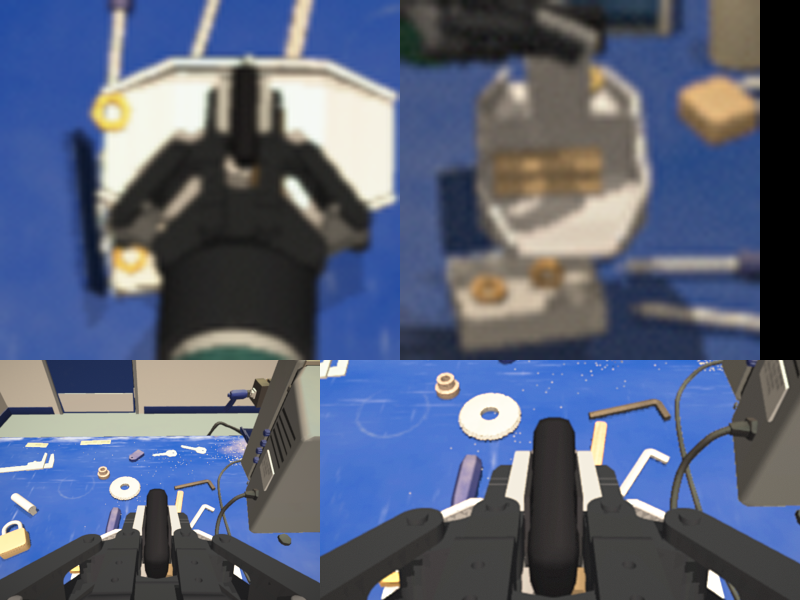

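The third nut is perched at the lip's +x corner, hanging half over the edge, probably propped on the tin rim during the pour. I'll bring that corner over the tin's centre first, while still level, then tip about it.

```bash
python3 - <<'E'
from h import *
n=ray("top",277.4,232.5,.145);print("nut",n)
p,R=pose();M=R.as_matrix();a=M[:,2];g=p-.019*a
lead=-M[:,1];up=np.array([0,0,1])
rel=np.array([n[0]-g[0],n[1]-g[1],-.085]);print("rel",rel)
T=np.array([.506,.028,.062]);prev=None
for f in (0,.1,.2,.3,.4,.5,.6,.7,.8,.9,1.0):
    r=Rn.from_rotvec(-a*f);X=T-r.apply(rel)+.019*a
    RR=r*R;d=None if prev is None else (RR.inv().apply(X-prev)*1000).round(1)
    print(f,np.degrees(np.arccos(r.apply(up)[2])).round(1),X.round(4),d,"lipmid",(X-.019*a+r.apply(lead*.08-up*.088)).round(3),"-corner",(X-.019*a+r.apply(lead*.08-up*.088+np.array([-.027,0,0]))).round(3));prev=X
    if f==0: go(X)
E
```

```text
nut [0.5538 0.057  0.145 ]
rel [ 0.02246949  0.07771555 -0.085     ]
0 0.0 [ 0.4999 -0.0501  0.1374] None lipmid [0.485 0.03  0.059] -corner [0.458 0.03  0.059]
TCP [ 0.5477 -0.0211  0.2391] toolx [ 0.503 -0.007  0.864] y [-0.022 -1.     0.005] z [ 0.864 -0.022 -0.503]
shift mm [-111.7   29.5   10.4] 116.0 q [-0.36 -0.05  2.41  2.26  0.38 -0.9 ]
0.1 5.0 [ 0.5039 -0.0435  0.1439] [ 8.2 -5.9 -0. ] lipmid [0.485 0.029 0.058] -corner [0.458 0.028 0.059]
0.2 9.9 [ 0.5075 -0.0362  0.1498] [ 8.2 -5.9  0. ] lipmid [0.485 0.028 0.059] -corner [0.458 0.025 0.059]
0.3 14.8 [ 0.5107 -0.0282  0.155 ] [ 8.2 -5.9  0. ] lipmid [0.485 0.026 0.059] -corner [0.459 0.022 0.059]
0.4 19.8 [ 0.5135 -0.0197  0.1595] [ 8.2 -5.9 -0. ] lipmid [0.485 0.025 0.059] -corner [0.459 0.02  0.06 ]
0.5 24.7 [ 0.5159 -0.0107  0.1632] [ 8.2 -5.9  0. ] lipmid [0.486 0.024 0.059] -corner [0.459 0.017 0.061]
0.6 29.6 [ 0.5179 -0.0012  0.1661] [ 8.2 -5.9 -0. ] lipmid [0.486 0.022 0.06 ] -corner [0.46  0.015 0.062]
0.7 34.5 [0.5193 0.0085 0.1682] [ 8.2 -5.9 -0. ] lipmid [0.486 0.021 0.06 ] -corner [0.461 0.013 0.063]
0.8 39.3 [0.5203 0.0184 0.1694] [ 8.2 -5.9  0. ] lipmid [0.486 0.02  0.061] -corner [0.462 0.011 0.065]
0.9 44.2 [0.5207 0.0285 0.1698] [ 8.2 -5.9 -0. ] lipmid [0.487 0.019 0.062] -corner [0.462 0.009 0.067]
1.0 49.0 [0.5207 0.0385 0.1693] [ 8.2 -5.9 -0. ] lipmid [0.487 0.018 0.063] -corner [0.464 0.007 0.069]
```

```bash
python3 -m crank '{"translation":[[-3,1,0.5],[-6,2,1],[-8,2,1],[-9,3,2],[-9,3,2],[-9,3,2],[-8,2,1],[-5,1.5,1]],"roll":[0,0,0,0,0,0,0,0],"fingers":[0,0,0,0,0,0,0,0]}'
python3 -c "
from h import *
go([.512,-.05,.147])"
```

```text
clock: 21.0
position: [0.5274, -0.0388, 0.1837]
ee_rot: [0.008, 0.867, -0.009, 0.498]
contact_force: [0.9, 0.3, -4.1]
width: 0.0131
gripper_force: 88.1
TCP [ 0.5274 -0.0388  0.1837] toolx [ 0.504 -0.008  0.864] y [-0.023 -1.     0.005] z [ 0.863 -0.022 -0.504]
shift mm [-39.4  11.4   5.5] 41.3 q [-0.47  0.08  2.55  2.43  0.61 -1.2 ]
```

```bash
python3 -m crank '{"translation":[[-4,1,0.5],[-7,2,1],[-8,3,1],[-6,2,1],[-3,1,0.5]],"roll":[0,0,0,0,0],"fingers":[0,0,0,0,0]}'
python3 -c "
from h import *
go([.512,-.05,.147])"
```

```text
clock: 21.5
position: [0.517, -0.0478, 0.1581]
ee_rot: [0.008, 0.867, -0.009, 0.498]
contact_force: [0.4, -0.1, -3.3]
width: 0.0128
gripper_force: 88.2
TCP [ 0.517  -0.0478  0.1581] toolx [ 0.503 -0.008  0.864] y [-0.023 -1.     0.005] z [ 0.864 -0.022 -0.503]
shift mm [-12.1   2.3   1.3] 12.4 q [-0.54  0.17  2.62  2.47  0.75 -1.33]
```

```bash
python3 -m crank '{"translation":[[3,-3,0.7],[3,-3,0.7],[3,-3.1,0.7],[3,-3.2,0.7],[3,-3.3,0.7],[3,-3.4,0.7],[3,-3.5,0.7],[3,-3.6,0.7]],"roll":[-0.05,-0.05,-0.05,-0.05,-0.05,-0.05,-0.05,-0.05],"fingers":[0,0,0,0,0,0,0,0]}'
cat >> h.py <<'E'
def blobs(n,roi):
    im=get_image(n);x0,y0,x1,y1=roi;c=cv2.cvtColor(im[y0:y1,x0:x1],cv2.COLOR_BGR2HSV)
    m=((c[...,0]>10)&(c[...,0]<32)&(c[...,1]>75)&(c[...,2]>60)).astype(np.uint8)
    k,l,s,ce=cv2.connectedComponentsWithStats(m)
    print(n,[(s[i,2:4].tolist(),int(s[i,4]),(ce[i]+[x0,y0]).round(1).tolist()) for i in range(1,k) if s[i,4]>2])
E
python3 -c "
from h import *
go([.512,-.05,.147]);blobs('top',(250,210,380,310));blobs('side',(290,190,350,265))"
```

```text
clock: 22.3
position: [0.5323, -0.0179, 0.1723]
ee_rot: [0.107, 0.851, 0.165, 0.487]
contact_force: [0.0, -0.8, -4.1]
width: 0.0129
gripper_force: 88.2
TCP [ 0.5323 -0.0179  0.1723] toolx [0.471 0.385 0.794] y [ 0.175 -0.923  0.343] z [ 0.865 -0.022 -0.502]
shift mm [-42.   17.4  -4.2] 45.6 q [-0.37  0.13  2.57  2.63  0.64 -1.73]
top [([11, 22], 150, [329.2, 249.2]), ([9, 11], 64, [293.0, 251.1]), ([4, 9], 28, [279.7, 254.0]), ([9, 8], 39, [281.2, 268.0])]
side [([5, 11], 41, [347.4, 210.5]), ([21, 10], 154, [316.9, 244.1])]
```

```bash
python3 -m crank '{"translation":[[2.6,-3.8,1],[2.6,-3.8,1],[2.6,-3.9,1],[2.7,-4,1],[2.7,-4,1],[2.8,-4,1],[2.8,-4,1],[2.9,-4,1]],"roll":[-0.05,-0.05,-0.05,-0.05,-0.05,-0.05,-0.05,-0.05],"fingers":[0,0,0,0,0,0,0,0]}'
python3 -m crank '{"translation":[[2.9,-4,1],[2.9,-4,1],[0,0,0],[0,0,0],[0,0,0],[0,0,0]],"roll":[-0.05,-0.05,0,0,0,0],"fingers":[0,0,0,0,0,0]}'
python3 -c "
from h import *
go([.512,-.05,.147]);blobs('top',(250,210,380,310));blobs('side',(290,190,350,265))
p,R=pose();print('tip',manip.get_state()['contact_force'])"
```

```text
clock: 23.2
position: [0.5403, 0.0197, 0.1684]
ee_rot: [0.202, 0.802, 0.329, 0.456]
contact_force: [-0.2, 0.8, -4.0]
width: 0.0133
gripper_force: 88.2
clock: 23.8
position: [0.5412, 0.0291, 0.1657]
ee_rot: [0.224, 0.784, 0.369, 0.446]
contact_force: [0.2, 0.6, -3.2]
width: 0.0126
gripper_force: 88.2
TCP [0.5412 0.0291 0.1657] toolx [0.331 0.778 0.534] y [ 0.379 -0.628  0.68 ] z [ 0.864 -0.022 -0.503]
shift mm [-81.2  25.9 -14. ] 86.4 q [-0.14  0.16  2.56  2.97  0.63 -2.39]
top [([20, 27], 289, [319.4, 242.2]), ([5, 7], 11, [278.7, 253.7]), ([30, 5], 84, [281.8, 307.1])]
side [([5, 11], 41, [347.4, 210.5]), ([5, 4], 19, [328.9, 231.4]), ([18, 8], 85, [312.0, 245.8])]
tip [-0.80538788 -0.27296604 -3.14859433]
```

```bash
python3 -m crank '{"translation":[[4,-3,0],[0,0,0],[0,0,0],[-2,3,0],[2,-3,0],[0,0,0],[0,0,0]],"roll":[-0.08,0.06,-0.06,0.06,-0.06,0,0],"fingers":[0,0,0,0,0,0,0]}'
python3 -m crank '{"translation":[[0,8,-3],[-1,14,-6],[-1,18,-7],[-2,19,-7],[-2,16,-6],[-2,10,-4],[-1,6,-3],[0,0,0]],"roll":[0,0,0,0,0.05,0.08,0.09,0.09],"fingers":[0,0,0,0,0,0,0,0]}'
python3 -m crank '{"translation":[[0,4,0],[0,8,0],[0,12,0],[0,12,0],[0,12,0],[0,8,0],[0,4,0],[0,0,0]],"roll":[0.1,0.1,0.1,0.1,0.1,0.1,0.06,0],"fingers":[0,0,0,0,0,0,0,0]}'
python3 -c "
from h import *
go([.514,-.36,.2]);blobs('top',(250,210,410,310));blobs('side',(290,190,350,290));print(proj('top',[[.47,.02,.01],[.55,.06,.01]]))
p,R=pose();g=p-.019*R.as_matrix()[:,2];print(proj('top',[g+[0,.08,-.088],g+[0,-.02,-.08]]))"
```

```text
clock: 24.6
position: [0.5414, 0.0345, 0.1658]
ee_rot: [0.241, 0.769, 0.4, 0.436]
contact_force: [1.0, -0.8, -3.4]
width: 0.0132
gripper_force: 88.2
clock: 25.4
position: [0.5441, -0.0248, 0.2458]
ee_rot: [0.171, 0.821, 0.275, 0.469]
contact_force: [0.9, 0.1, -4.2]
width: 0.0135
gripper_force: 88.2
clock: 26.2
position: [0.5534, -0.0797, 0.2631]
ee_rot: [0.01, 0.867, -0.004, 0.498]
contact_force: [0.1, -0.6, -3.6]
width: 0.0134
gripper_force: 88.2
TCP [ 0.5534 -0.0797  0.2631] toolx [0.503 0.003 0.864] y [-0.017 -1.     0.013] z [ 0.864 -0.022 -0.503]
shift mm [-75.1 280.1   3.8] 290.0 q [-0.58 -0.07  2.34  1.77  0.48 -0.54]
top [([4, 6], 18, [342.8, 243.4]), ([11, 23], 121, [281.5, 261.7]), ([40, 15], 487, [340.6, 303.1])]
side [([5, 11], 41, [347.4, 210.5]), ([23, 10], 191, [321.7, 229.1]), ([13, 6], 60, [308.8, 245.9])]
[[296.7 275.5]
 [280.9 244.3]]
[[301.3 236.4]
 [347.3 235.3]]
```

```bash
python3 -m crank '{"translation":[[-3,12,0],[-6,24,0],[-10,36,1],[-10,40,1],[-10,40,1],[-10,40,1],[-10,36,0],[-8,24,0]],"roll":[0,0,0,0,0,0,0,0.01],"fingers":[0,0,0,0,0,0,0,0]}'
python3 -m crank '{"translation":[[-5,16,0],[-3,10,0],[0,2,0]],"roll":[0,0,0],"fingers":[0,0,0]}'
python3 - <<'E'
from h import *
go([.514,-.36,.093]);blobs('top',(250,220,320,300));blobs('side',(290,225,340,270))
im=get_image('top')[240:284,266:308];c=cv2.cvtColor(im,cv2.COLOR_BGR2HSV)
m=(c[...,0]>10)&(c[...,0]<32)&(c[...,1]>75)
print("\n".join("".join("#" if v else "." for v in r) for r in m))
im=get_image('side')[225:265,295:335];c=cv2.cvtColor(im,cv2.COLOR_BGR2HSV)
m=(c[...,0]>8)&(c[...,0]<32)&(c[...,1]>75)
print("\n".join("".join("#" if v else "." for v in r) for r in m))
E
```

```text
clock: 27.1
position: [0.5185, -0.335, 0.2062]
ee_rot: [0.009, 0.867, -0.009, 0.498]
contact_force: [0.8, 0.9, -3.0]
width: 0.013
gripper_force: 88.3
clock: 27.4
position: [0.5142, -0.36, 0.1996]
ee_rot: [0.008, 0.867, -0.008, 0.498]
contact_force: [0.2, -0.4, -3.6]
width: 0.0129
gripper_force: 88.3
TCP [ 0.5142 -0.36    0.1996] toolx [ 0.503 -0.007  0.864] y [-0.022 -1.     0.005] z [ 0.864 -0.022 -0.503]
shift mm [-92.3  -0.5  53.4] 106.6 q [-1.23  0.28  2.16  1.46  0.95 -0.73]
top [([11, 23], 113, [281.5, 261.8])]
side [([19, 9], 104, [312.5, 244.6])]
..........................................
..........................................
..........................................
..........................................
..........................................
..........................................
..........................................
..........................................
..........................................
..........................................
..............##..........................
..............###.........................
.............####......
[... 2292 characters left out ...]
...
..........###########...................
........................................
........................................
........................................
........................................
........................................
........................................
........................................
........................................
........................................
........................................
........................................
........................................
........................................
........................................
........................................
........................................
```

The pixel map shows three nuts in the tin: two flat rings and a third leaning by the hinge wall. I'll triangulate that one and set the dish down.

```bash
python3 - <<'E'
from h import *
for z in (.008,.015,.025,.035): print(z,ray("top",279.5,255,z),ray("side",318.5,242,z))
c=np.array([.508,.039]);ux=np.array([-.08,.997]);
print("hinge wall inner",c+ux*.0275)
E
python3 -m crank '{"translation":[[-6,0,3],[-12,0,7],[-16,0,9],[-18,0,10],[-16,0,9],[-10,0,6],[-6,0,4],[-4,0,2]],"roll":[0,0,0,0,0,0,0,0],"fingers":[0,0,0,0,0,0,0,0]}'
```

```text
0.008 [0.5227 0.0637 0.008 ] [0.5293 0.0727 0.008 ]
0.015 [0.5217 0.0631 0.015 ] [0.5288 0.0641 0.015 ]
0.025 [0.5202 0.0622 0.025 ] [0.5281 0.0519 0.025 ]
0.035 [0.5187 0.0614 0.035 ] [0.5275 0.0396 0.035 ]
hinge wall inner [0.5058    0.0664175]
clock: 28.4
position: [0.5133, -0.3598, 0.0981]
ee_rot: [0.007, 0.867, -0.009, 0.498]
contact_force: [0.4, -1.3, -3.1]
width: 0.0129
gripper_force: 88.3
```

```bash
python3 -m crank '{"translation":[[-2,0,1],[-2,0,1],[-1,0,0.6],[-0.8,0,0.4],[0,0,0]],"roll":[0,0,0,0,0],"fingers":[0,0,0,0,0]}'
```

```text
clock: 28.9
position: [0.5128, -0.3603, 0.0924]
ee_rot: [0.008, 0.867, -0.009, 0.499]
contact_force: [-0.5, -0.2, -3.3]
width: 0.013
gripper_force: 88.3
```

```bash
python3 -m crank '{"translation":[[-1,0,0.5],[-0.8,0,0.5],[0,0,0]],"roll":[0,0,0],"fingers":[0,0,0]}'; python3 -m crank '{"translation":[[-0.8,0,0.5],[0,0,0]],"roll":[0,0],"fingers":[0,0]}'
```

```text
clock: 29.2
position: [0.5132, -0.3604, 0.0912]
ee_rot: [0.008, 0.866, -0.009, 0.5]
contact_force: [-0.3, -0.3, 2.0]
width: 0.013
gripper_force: 88.8
clock: 29.4
position: [0.5136, -0.3605, 0.0912]
ee_rot: [0.008, 0.866, -0.008, 0.501]
contact_force: [-1.2, 0.2, 6.5]
width: 0.0129
gripper_force: 89.5
```

Contact with the bench: the force flipped to +6 N. Release and back out along the tool axis.

```bash
python3 -m crank '{"translation":[[0,0,0],[0,0,0],[0,0,0],[0,0,0],[0,0,0],[0,0,-10],[0,0,-30],[0,0,-40]],"roll":[0,0,0,0,0,0,0,0],"fingers":[0.3,0.6,0.9,1,1,1,1,1]}'
python3 - <<'E'
from h import *
blobs('top',(410,220,500,300));print(proj('top',[[.496,-.372,.015]]))
go([.53,-.2,.28])
E
```

```text
clock: 30.2
position: [0.4431, -0.3574, 0.1293]
ee_rot: [0.006, 0.867, -0.008, 0.498]
contact_force: [-0.4, -0.6, 0.1]
width: 0.0855
gripper_force: 0.0
top [([5, 12], 41, [454.1, 273.5])]
[[452.7 263.5]]
TCP [ 0.44   -0.3588  0.1315] toolx [ 0.503 -0.007  0.864] y [-0.025 -1.     0.006] z [ 0.864 -0.025 -0.503]
shift mm [ 172.4 -160.1   -0.9] 235.3 q [-1.42  0.38  2.31  1.48  1.02 -1.05]
```

```bash
python3 -m crank '{"translation":[[0,0,-20],[30,0,-20],[45,0,-10],[45,0,0],[40,-25,10],[20,-40,15],[0,-45,15],[0,-45,15]],"roll":[0,0,0,0,0,0,0,0],"fingers":[0.5,0,0,0,0,0,0,0]}'
python3 -m crank '{"translation":[[0,-45,15],[0,-45,15],[0,-45,0],[0,-45,0],[0,-45,0],[0,-45,0]],"roll":[0,0,0,0,0,0],"fingers":[0,0,0,0,0,0]}'
python3 -c "
from h import *
go([.53,.14,.2]);print(proj('top',pose()[0]))"
```

```text
clock: 31.05
position: [0.5418, -0.2036, 0.2827]
ee_rot: [0.009, 0.867, -0.008, 0.499]
contact_force: [1.4, -1.0, -0.1]
width: -0.0001
gripper_force: 0.0
clock: 31.65
position: [0.5776, 0.0103, 0.2728]
ee_rot: [0.012, 0.861, -0.008, 0.508]
contact_force: [1.0, -0.2, 0.4]
width: -0.0001
gripper_force: 0.0
TCP [0.5776 0.0103 0.2728] toolx [ 0.483 -0.002  0.876] y [-0.026 -1.     0.011] z [ 0.875 -0.028 -0.483]
shift mm [ -87.1 -129.2  -10.2] 156.2 q [-0.19 -0.05  2.32  2.5   0.23 -1.03]
[[295.  208.4]]
```

```bash
python3 -m crank '{"translation":[[-40,0,5],[-40,0,5],[-35,0,5],[0,-25,0],[0,-30,0],[0,-30,0],[0,-30,0],[0,-25,0]],"roll":[0,0,0,0,0,0,0,0],"fingers":[0,0,0,0,0,0,0,0]}'
python3 -c "
from h import *
go([.53,.14,.085])"
```

```text
clock: 32.45
position: [0.5408, 0.1494, 0.1655]
ee_rot: [0.011, 0.861, -0.009, 0.508]
contact_force: [0.4, -1.0, 0.5]
width: -0.0
gripper_force: 0.0
TCP [0.5408 0.1494 0.1655] toolx [ 0.483 -0.004  0.876] y [-0.027 -1.     0.01 ] z [ 0.875 -0.029 -0.483]
shift mm [-75.7   8.9  29.7] 81.8 q [ 0.37  0.23  2.48  3.71  0.69 -1.84]
```

```bash
python3 -m crank '{"translation":[[-20,2,7],[-20,2,7],[-20,3,7],[-17,3,6],[0,0,0]],"roll":[0,0,0,0,0],"fingers":[0,0,0,0,0]}'
python3 -c "
from h import *
go([.525,.06,.08]);blobs('top',(250,220,320,300))"
```

```text
clock: 32.95
position: [0.5261, 0.137, 0.0814]
ee_rot: [0.013, 0.863, -0.009, 0.505]
contact_force: [0.4, -0.6, 0.2]
width: -0.0
gripper_force: 0.0
TCP [0.5261 0.137  0.0814] toolx [ 0.49  -0.002  0.872] y [-0.028 -1.     0.013] z [ 0.871 -0.031 -0.49 ]
shift mm [-1.6 77.   2.1] 77.0 q [ 0.34  0.53  2.64  3.51  1.09 -1.57]
top [([11, 23], 117, [281.4, 261.6])]
```

```bash
python3 -m crank '{"translation":[[3,12,5],[3,12,5],[0,12,0],[0,12,0],[0,12,0],[0,12,0],[0,10,0],[0,10,0]],"roll":[0,0,0,0,0,0,0,0],"fingers":[0,0,0,0,0,0,0,0]}'
python3 - <<'E'
from h import *
go([.535,.0,.08])
def blue(n,roi):
    im=get_image(n);x0,y0,x1,y1=roi;c=cv2.cvtColor(im[y0:y1,x0:x1],cv2.COLOR_BGR2HSV);print("dark",((c[...,2]<70)).sum())
blobs('top',(250,220,320,300));blobs('side',(290,225,340,270))
im=get_image('side')[205:265,290:340];g=cv2.cvtColor(im,cv2.COLOR_BGR2HSV)
print("\n".join("".join("w" if s<70 and v>110 else "d" if v<60 else "b" if s>150 else "." for h,s,v in r) for r in g[::2]))
E
```

```text
clock: 33.8
position: [0.5435, 0.0468, 0.0925]
ee_rot: [0.013, 0.861, -0.009, 0.508]
contact_force: [0.5, 1.0, 0.5]
width: 0.0001
gripper_force: 0.3
TCP [0.5435 0.0468 0.0925] toolx [ 0.484 -0.003  0.875] y [-0.029 -0.999  0.012] z [ 0.874 -0.031 -0.484]
shift mm [-14.9  46.9   0. ] 49.2 q [-0.05  0.51  2.69  3.13  1.13 -1.59]
top [([4, 5], 15, [289.8, 250.9]), ([6, 6], 24, [290.6, 264.3])]
side [([19, 9], 97, [314.2, 248.7])]
dddddd.dddddd.....................................
ddddddddddddddd...................................
dddddddddddddddddd................................
dddddddddddddddddddd..............................
dddddddddddddddddddddd............................
dddddddddddddddddddddd............................
dddddddddddddddddddddddd..........................
dddddddddddddddddddddddd.wwwww....................
dddddddddddddddddddddddd..wwwwwwww..............bb
.ddd....ddddddddddddddddddd...wwwww...........bbbb
........dddddddddddddddddddddddd.........bbb.bbbbb
.........dddddddddddd....ddddddd...........bbbbbbb
......dddddddddddddd..........dd..................
......
[... 160 characters left out ...]
ddddddddddddddddddddddddd............
...d.......ddddddddddddddddddddddddddd............
..........ddddddd..........................wwwwwww
....................wwwwwwwwww....................
..d.........wwwwwwwwwwwwwww......wwwwww...........
..d..d..d.....w......w..............www...........
......dd..........................wwwww......wwwww
....d.......................wwwwwwwwwwww.........w
...........w....wwwwwwww..wwwwwwwwwwwwww..........
..........wwwwwwwwwwwwwwwwwwwwwwwwwwwwww..........
..........wwwwwwwwwwwwwwwwwwwwwwwwwwwww...........
..........wwwwwwwwwwwwwwwwwwwwwwwwwwwww...........
..................................................
.................................................w
```

```bash
python3 - <<'E'
from h import *
print(ray("side",312.5,244.6,.008),ray("side",314.2,248.7,.008))
for n,roi in(("top",(262,232,318,290)),):
    im=get_image(n);x0,y0,x1,y1=roi;g=cv2.cvtColor(im[y0:y1,x0:x1],cv2.COLOR_BGR2HSV)
    print("\n".join("".join("n" if 10<h<32 and s>75 and v>60 else "w" if s<90 and v>150 else "d" if v<75 else "b" if s>150 else "." for h,s,v in r) for r in g[::2]))
E
```

```text
[0.5089 0.0612 0.008 ] [0.5131 0.0399 0.008 ]
bbbbbbbbbbbbb.www.bbbbbbbbbbbb..ww.bbbbbbbbbbbbbbbbbbbbb
bbbbbbbbbbbbb.ww..bbbbbbbbbbbb.....bbbbbbbbbbbbbbbbbbbbb
bbbbbbbbbbbbb....bbbbbbbbb.bbbbbbbbbbbbbbbbbbbbbbbbbbbbb
bbbbbbbbbbbbbbbbbbbbbb..dd.bbbbbbbbbbbbbbbbbbbbbbbbbbbbb
bbbbbbbbbbbbbbbbbb.ww..w...b.............bbbbbbbbbbbbbbb
bbbbbbbbbbbbbbbbb..ww..w..d..wwwwwwwww..........bbbbbbbb
bbbbbbbbbbbbbbbb.d.ww.ww.dd.wwwwwwwwwwwwwwwwwwww.bbbbbbb
bbbbbbbbbbbbbbb.d..ww.ww.dd.wwwwwwwwwwwwwwwwwwww.bbbbbbb
..bbbbbbbbbbbb..d..w..ww.ddnnwwwwwwwwwwwwwwwwwwwbbbbbbbb
....bbbbbbbbbb.dd.ww..ww.ddnnnnwwwwwwwwwwwwwwww.bbbbbbbb
b.....b....bb.ddddd.d...dddnnn.wwwwwwwwwwwwwwwwwbbbbbbbb
bbbb...dddddddddddddddddddddd.....wwwwwwwwwwwww.bbbbbbbb
bb..dddddddddddddddddddddddddddddd..wwwwwwwwwww.bbbbbbbb
bddddddddddddddddddddddddddddddddddd..wwwwwwwww.bbbbbbbb
dddddddddddddddddddddddddddddddddddddd..wwwwwww.bbbbbbbb
dddddddddddddddddddddddddddnnndddddddddd..wwww..bbbbbbbb
dddddddddddddddddddddddddddnnnnndddddddddd..w...bbbbbbbb
ddddddddddddddddddddddddddddnnnn.ddddddddddd......bbbbbb
ddddddddddddddddddddddddddddddn....dddddddddd...........
dddddddddddddddddddddddddddddddd..w..ddddddddd..........
dddddddddddddddddddddddddddddddddd...ddddddddd..........
ddddddddddddddddddddddddddddddddddddddddd..ddd..bbbb....
dddddddddddddddddddddddddddddddddddddddddddddd..bbbb....
dddddddddddddddddddddddddddddddddddddddd........bb......
dddddddddddddddddddddddddddddddddddddddd................
dddddddddddddddddddddddddddddddddddddddd................
ddddddddddddddddddddddddddddddddddddddd.................
ddddddddddddddddddddddddddddddddddddddd.................
dddddddddddddddddddddddddddddddddddddd..................
```

The tin slid about 20 mm towards -y while the lid came up to roughly vertical. That's acceptable, so I carry on along the arc.

```bash
python3 -m crank '{"translation":[[1,10,5],[0.7,10,5],[-2,10,5],[-4,10,4],[-6,8,4]],"roll":[0,0,0,0,0],"fingers":[0,0,0,0,0]}'
cat > look.py <<'E'
from h import *
go([.55,.0,.045])
for n,roi in(("top",(262,232,338,290)),("side",(290,215,350,275))):
    im=get_image(n);x0,y0,x1,y1=roi;g=cv2.cvtColor(im[y0:y1,x0:x1],cv2.COLOR_BGR2HSV)
    print("\n".join("".join("n" if 10<h<32 and s>75 and v>60 else "w" if s<90 and v>110 else "d" if v<75 else "b" if s>150 else "." for h,s,v in r) for r in g[::2]))
E
python3 look.py
```

```text
clock: 34.5
position: [0.5591, -0.0004, 0.0722]
ee_rot: [0.012, 0.863, -0.009, 0.505]
contact_force: [-0.7, 0.9, 0.9]
width: 0.0001
gripper_force: 0.7
TCP [ 5.591e-01 -4.000e-04  7.220e-02] toolx [ 0.489 -0.003  0.872] y [-0.027 -1.     0.012] z [ 0.872 -0.03  -0.489]
shift mm [-28.2  -0.5   5.3] 28.7 q [-0.25  0.6   2.69  2.94  1.21 -1.62]
bbbbbbbbbbbbb.www.bbbbbbbbbbbbb.ww...bbbbbbbbbbbbbbbbbbb.wwww.bbbbbbbbbbbbbb
bbbbbbbbbbbbb.....bbbbbbbbbbbb.............ww.bbbbbbbbbbbbbbbbbbbbbbbbbbbbbb
bbbbbbbbbbbbb.dddbbbbbbbbbbbb........d.wwwwww....bbbbbbbbbbbbbbbbbbbbbbbbbbb
bbbbbbbbbbbbbbbddbbbbbbbbbbbdddddddddd.wwwwww.d..bbbbbbbbbbbbbbbbbbbbbbbbbbb
bbbbbbbbbbbbbbbbbbbbbbbbbbbddddddddddd.wwwwww.dd.w..bbbbbbbbbbbbbbbbbbbbbbbb
bbbbbbbbbbbbbbbbbbbbbbbbbbddddddddddddd..d...ddd.ww..w.bbbbbbbbbbbbbbbbbbbbb
bbbbbbbbbbbbbbbbbbbbbbbbbddddddd.dddddd..d..ddd.wwwwww.dbbbbbbbbbbbbbbbbbbbb
bbbbbbbbbbbbbbbbbbbbbbbbddddddddddddddddddddddd.wwwwww..bbbbbbbbbbbbbbbbbbbb
b.bbbbbbbbbbbbbbbbb....ddddddddddddddddddddddddd..w..dddbbbbbbbbbbbbbbbbbbbb
...bbbbbbbbbb.b.......ddddddddddddddddddddddddddddddddddddbbbbbb
[... 2605 characters left out ...]
nnnnnnnn...ww.....wwwwwwwwwww
dddddddddddd...............nnnnnn..nnn........d.............
dddddddddddd.ww..www...................www..................
dddddddddddd.......wwww.wwwwwwww..w....ww...................
ddddddddddddddddd........wwwwwwwwwwwwww...d.................
dddddddddddddddddddddddd.....wwwwwwwwww.....................
ddddddddddddd...dddddddd.............w..........wwwwwwwwwwww
ddddddddddd..ddddddddddd.......b.....dd.........wwwwwwwwwwww
....ddddddddddddddd.........................................
.......ddddddddd............................................
............................................................
............................................................
```

```bash
python3 -m crank '{"translation":[[-3,2,6.5],[-3,2,6.5],[-3,2,6.5],[-3,2,6.5],[0,0,0]],"roll":[0,0,0,0,0],"fingers":[0,0,0,0,0]}'
python3 look.py | sed -n '1,2p;32,70p'
```

```text
clock: 35.1
position: [0.5761, -0.0101, 0.047]
ee_rot: [0.012, 0.863, -0.01, 0.504]
contact_force: [0.6, 0.4, 0.3]
width: -0.0003
gripper_force: 0.0
TCP [ 0.5761 -0.0101  0.047 ] toolx [ 0.492 -0.005  0.871] y [-0.03  -0.999  0.011] z [ 0.87  -0.031 -0.491]
shift mm [-14.6  -9.3 -22. ] 28.0 q [-0.27  0.68  2.67  2.93  1.27 -1.63]
..........................................................nn
d....................................................bbbbb..
dddddd............................................bbbbbbbbbb
ddddddddddd....................................bbbbbbbbbbbbb
ddddddddddddd................................bbbbbbbbbbbbbbb
dddddddddddddd......dddd.................b..b.bbbbbbbbbbbbbb
dddddddddddddddddddddddddd................b.bbbbbbb.b.bb.bbb
dddddddddddddddddddddddddddd...............................b
dddddddddddddddddddddddddddddddd............................
dddddddddddddddddddddddddddddddddd..........................
ddddddddddddddddddddddddddddddddddd.........................
dddddddddddddddddddddddddddddddddddd........................
dddddddddddddddddddddddddddddddddddd
[... 361 characters left out ...]
dddddddddddd...d.......wwwwww
dddddddddddd......dddddd...nnnnnn...dddd......ddddddddd.....
dddddddddddd...wwww.........................................
dddddddddddd.......wwwwwwwwww.w........w....................
ddddddddddddddddd.......wwwwww.wwwwwwww..ddd................
ddddddddddddddddddddddddd......wwwwwwww..d..................
dddddddddddddddddddddddddddddddd...................wwwwwwwww
dddddddddddddddddddd....ddddddd......d..........d...wwwwwwww
dddddddddddddddd....dddddddd...........b........ddd.........
...........dddddddddddddd...................................
..................dddd......................................
............................................................
```

```bash
for i in 1; do python3 -m crank '{"translation":[[-5,2,2],[-4,2,2],[-3,0,1.5],[0,0,0]],"roll":[0,0,0,0],"fingers":[0,0,0,0]}'; done
python3 look.py | sed -n '1,2p;42,62p'
```

```text
clock: 35.6
position: [0.5748, -0.0143, 0.0357]
ee_rot: [0.013, 0.863, -0.01, 0.506]
contact_force: [0.3, -1.0, 3.2]
width: -0.0
gripper_force: 2.0
TCP [ 0.5748 -0.0143  0.0357] toolx [ 0.488 -0.005  0.873] y [-0.03  -0.999  0.012] z [ 0.872 -0.032 -0.488]
shift mm [ -4.  -13.4 -26.6] 30.1 q [-0.28  0.75  2.69  2.92  1.35 -1.66]
dddddddddddddddddddddddddddddddd............................
ddddddddddddddddddddddddddddddddddd.........................
ddddddddddddddddddddddddddddddddddd.........................
dddddddddddddddddddddddddddddddddddd.........wwwwwwwwwwwwwww
dddddddddddddddddddddddddddddddddddddd.....ddddddddddddddd.d
ddddddddddddddddddddddddddddddddddddd....dd.................
ddddddd..dddddddddddddddddddddddddddd.......................
............dddddddddddddddddddddddddddd.........ww.........
............ddddddddddddddddddddddddddddddddd..........wwwww
ddddd...dddd.....dddddddddddddddddddddddddddd..ddddddddddddd
dddddddddddd..ww..dddddddddddddddddddddddd.d................
dddddddddddd......dddddd.........ddddddd....................
ddddddddddddddddd.......wwwwwwwwwww......ddd................
ddddddddddddddddddddddddd.....wwwwwwwww.dddd................
dddddddddddddddddddddddddddddddd........dd..................
ddddddddddddddddddddd....ddddddd......d.........d........www
dddddddddddddddddd....ddddddddd.................ddddddddddd.
dddddddddddddddddddddddddddd................................
...........ddddddddddddd....................................
............................................................
```

```bash
python3 -m crank '{"translation":[[-1.5,0,2],[-1.5,0,2],[0,0,0]],"roll":[0,0,0],"fingers":[0,0,0]}'; python3 -m crank '{"translation":[[-1.5,0,2],[-1.5,0,2],[0,0,0]],"roll":[0,0,0],"fingers":[0,0,0]}'
python3 look.py | sed -n '1,2p;46,62p'
```

```text
clock: 36.0
position: [0.5778, -0.0144, 0.0333]
ee_rot: [0.013, 0.861, -0.01, 0.508]
contact_force: [1.1, -0.8, 9.8]
width: -0.0002
gripper_force: 4.5
clock: 36.3
position: [0.5818, -0.0161, 0.032]
ee_rot: [0.014, 0.859, -0.011, 0.512]
contact_force: [-0.8, -3.6, 18.4]
width: 0.0003
gripper_force: 8.3
TCP [ 0.5818 -0.0161  0.032 ] toolx [ 0.475 -0.003  0.88 ] y [-0.033 -0.999  0.014] z [ 0.879 -0.036 -0.475]
shift mm [ -3.7 -14.8 -34.8] 38.0 q [-0.28  0.78  2.68  2.93  1.39 -1.66]
ddddddddddddddddddddddddddddddddddddddd....dddddddddddddddd.
ddddddddddddddddddddddddddddddddddddddd.....................
ddddddddddddddddddddddddddddddddddddddd.....................
...ddddd....dddddddddddddddddddddddddddd..........w.........
............w..dddddddddddddddddddddddddddddd..........wwwww
dddd.dd.......w..w.ddddddddddddddddddddddddddddd...ddddddddd
dddddddddddddd...w...dddddddddddddddddddddddddd.............
dddddddddddddddddddddddddddddddd..dddd.dddddd...............
dddddddddddddddddddddddddd...wwwwwww.....ddddd..............
ddddddddddddddddddddddddddddd....wwwwww.dddddd..............
ddddddddddddddddddddddddddddddddddd.....ddddd...............
dddddddddddddddddddddddd....ddddddb.ddd.........d.........ww
ddddddddddddddddddddd.....dddddddd...............dddd.dddddd
ddddddddddddddddddddddddddddddd.............................
.............dddddddddddddd.................................
............................................................
```

18 N of press; the lid should be down. Lifting off to check.

```bash
python3 -m crank '{"translation":[[5,0,-3],[20,0,-8],[35,0,-8],[35,0,0],[30,0,5],[0,35,0],[0,35,0],[0,35,0]],"roll":[0,0,0,0,0,0,0,0],"fingers":[0,0,0,0,0,0,0,0]}'
python3 - <<'E'
from h import *
for n,roi,st in(("top",(270,232,330,290),2),("side",(290,225,345,275),1)):
    im=get_image(n);x0,y0,x1,y1=roi;g=cv2.cvtColor(im[y0:y1,x0:x1],cv2.COLOR_BGR2HSV)
    print("\n".join("".join("n" if 10<h<32 and s>75 and v>60 else "w" if s<90 and v>110 else "d" if v<75 else "b" if s>150 else "." for h,s,v in r) for r in g[::st]))
E
```

```text
clock: 37.2
position: [0.6232, -0.1191, 0.1425]
ee_rot: [0.012, 0.864, -0.009, 0.503]
contact_force: [0.6, -0.5, -0.7]
width: -0.0002
gripper_force: 0.0
bbbbb.wwwwbbbbbbbbbbbbbwwww.bbbbbbbbbbbbbbbbbbbb.wwww.bbbddd
bbbbb.www.bbbbbbbbbbbb.wwwwwww..bbbbbbbbbbbbbbbbbbbbbbbbb.dd
bbbbb.ww.bbbbbbbbbbbbb.wwwwwwwwwww..bbbbbbbbbbbbbbbbbbbbbbbd
bbbbbbbbbbbbbbbbbbbbbb.wwwwwwwwwwwwwww...bbbbbbbbbbbbbbbbbbb
bbbbbbbbbbbbbbbbbbbb..wwww.bbb..wwwwwwwwwww.bbbbbbbbbbbbbbbb
bbbbbbbbbbbbbbbbbb..wwwww.bbbbbbbb..wwwwwwwwww..bbbbbbbbbbbb
bbbbbbbbbbbbbbbbb.wwwwww.bbbbbbbbbbbbb..wwwwwww.bbbbbbbbbbbb
bbbbbbbbbbbbbbbb.wwwwww.b.www.bbbbbbbbbbb.wwww.bbbbbbbbbbbbb
bbbbbbbbbbb.....wwwwww.bb.wwww.bbb..bbbb.wwww.bbbbbbbbbbbbbb
bbbbb..........wwwwww.b.wwwww.bb..w.bbb.wwwwwbbbbbbbbbbbbbbb
..b...........wwwwww.b.wwwww.bbb..bbbb.wwww.bbbbbbbbbbbbbbbb
bb...........wwwwww.bb..www.bb...bbbb.wwww.bbbbbbbbbbbbbbbbb
.............wwww..bb.wwwwbbbb..bbbb.wwww.bbbbbbbbbbbbbbbbbb
............wwww..b.wwwww.bb...bbbb.wwww.bbbbbbbbbbbbbbbbbbb
b...........www..b.wwwww.bb..w.bbb.wwww..bbbbbbbbbbbbbbbbbbb
b.........wwww....wwwwwbbbb...bb
[... 2921 characters left out ...]
www.wwwwwww.d.........wwww..
...............................w...www..........wwwwwww
.............................b.....ww...........wwwwwww
.............................b..b...............wwwwwww
.......................................................
.......................................................
.......................................................
.......................................................
.......................................................
.......................................................
.......................................................
.......................................................
.......................................................
```

```bash
python3 - <<'E'
from h import *
for u,v in((316.5,244),(303,272.5),(293,233.5),(279.5,263)):
    for z in(.03,.045,.06):
        w=ray("top",u,v,z);print((u,v),z,w,proj("side",w))
im=get_image("side")
for v in range(238,266,1): print(v," ".join("%02x%02x%02x"%tuple(int(q) for q in im[v,u][::-1]) for u in range(306,332,3)))
E
```

```text
(316.5, 244) 0.03 [ 0.5463 -0.0305  0.03  ] [[326.3 257.3]]
(316.5, 244) 0.045 [ 0.5437 -0.0306  0.045 ] [[325.4 253.6]]
(316.5, 244) 0.06 [ 0.5412 -0.0308  0.06  ] [[324.5 250. ]]
(303, 272.5) 0.03 [0.4751 0.0035 0.03  ] [[302.6 251.5]]
(303, 272.5) 0.045 [0.4734 0.0029 0.045 ] [[301.8 248. ]]
(303, 272.5) 0.06 [0.4717 0.0024 0.06  ] [[301.1 244.4]]
(293, 233.5) 0.03 [0.5736 0.0282 0.03  ] [[333.3 244.6]]
(293, 233.5) 0.045 [0.5707 0.0273 0.045 ] [[332.4 241.2]]
(293, 233.5) 0.06 [0.5678 0.0265 0.06  ] [[331.5 237.7]]
(279.5, 263) 0.03 [0.4994 0.0617 0.03  ] [[309.4 239.4]]
(279.5, 263) 0.045 [0.4974 0.0604 0.045 ] [[308.6 236. ]]
(279.5, 263) 0.06 [0.4954 0.0591 0.06  ] [[307.8 232.6]]
238 1c1d19 1c1b19 201f20 1f1d1d 242322 313131 3c3c38 302f2d 322f30
239 1c1a19 1c1a19 1d1a1c 1c1d1a 1d1b19 282626 3c3a37 2f2e2c 2d2d2b
240 1b1c25 191719 1c1e19 232124 1f1e1e 262625 343431 2a2929 252326
241 242a3a 1f2229 18191f 3b3e48 2e2c31 282724 2f2f2c 31302c 24221f
242 3f455b 3e4055 292f45 454c69 444457 2b2a26 35312f 4b4843 312d2b
243 53576f 4d5372 49506f 465178 484c70 292b34 3a3733 59554f 504c47
2
[... 772 characters left out ...]
6b 6c6a7b 737184 67677a 555460
256 817869 71675b 6d665a 605a56 525059 555567 6a677b 6c6a7e 535056
257 827769 7a7164 756b60 726a5e 675f59 565456 505061 5a5c71 595351
258 7d766d 7e7568 797063 7c7366 746c60 6c645b 5d5656 4c4f5c 615a53
259 666775 6e6969 7e7468 827869 7c7266 71695c 726a5d 635f59 5f5a51
260 4c597f 505873 6a6668 7d7469 807668 756c60 7a7063 7a7063 57524f
261 4b5c87 495984 495474 646371 756f69 786f63 796e61 83786b 43434b
262 4b5b86 4c5d88 435784 44527c 5b5e72 706b6b 786e64 817767 2c3248
263 495c84 4a5b85 455786 3d5385 3c4e7d 535a76 68676e 766e64 2a3654
264 4b5c86 4b5c86 455885 3e5484 384f84 394e7f 4b577b 5a5d70 2e3f6a
265 4b5d85 4a5b85 455786 425686 3a5183 385085 3a5084 3b4e7e 374d7e
```

The lid's free edge matches z ≈ 30 mm in both views: a 7.3 px face height, which is 30 mm, all along. So it is shut. I'll back off a little and hand in.

```bash
python3 -m crank '{"translation":[[15,0,-10],[20,0,-15],[10,0,-5],[0,0,0],[0,0,0]],"roll":[0,0,0,0,0],"fingers":[0,0,0,0,0]}'
python3 -c "
from h import *
blobs('top',(250,220,330,300));blobs('top',(410,220,500,300));print(manip.sign_off())"
```

```text
clock: 37.85
position: [0.6194, -0.117, 0.1959]
ee_rot: [0.012, 0.864, -0.009, 0.504]
contact_force: [1.3, 0.6, -0.1]
width: -0.0001
gripper_force: 0.0
top []
top [([5, 12], 43, [454.2, 273.5])]
the job is handed in; nothing more can be done
None
```

I handed the job in at about 38 s; no verdict came back. By the camera, all three nuts are in the tin, the lid reads shut to about 2 mm, and the dish stands on the bench with the lock cylinder still in its bay. The tin slid and turned about 30° while I closed the lid, and I did not re-check the bystanders at the end.

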